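# Load a T-bolt from the sloped bins into the keeper nest

## Robot

A 6-joint arm with a two-finger parallel gripper is mounted at the origin on the work surface. World frame = base frame: x ahead of the robot, y to its left, z up, the work surface at z = 0. Lengths are in m, angles in rad, forces in N, time in s.
With the tool pointing down it reaches from about 0.225 to 0.875 m from the base axis. Payload 3.4 kg.
Tool frame: the origin (TCP) lies between the finger pads; the fingertips stand 11 mm ahead of it and the grasp point (between the pads) lies 8 mm behind it (tips_ahead is the distance from the TCP to the fingertips, in m); z points along the fingers, x is the direction in which the jaws open and shut, and the axes are right-handed (so a half turn about z gives the same grasp; the last joint's range is limited). The gripper opens to 85 mm and grips with 20 to 120 N. Pads are 22 mm wide; open, the fingers measure 114 mm over their backs; the gripper's body (76 mm by 85 mm) begins 54 mm behind the grasp point. The pads swing forward as they close: fully open they stand 13 mm farther back than shut.
Start: joints at [1.065, 0.276, 1.505, -0, 1.361, -0.121], TCP at [0.216, 0.533, 0.242] pointing down, gripper open.
Joint ranges: [-2.89, 2.89], [-0.75, 2.08], [0.22, 2.7], [-1.18, 4.32], [0.11, 2.71], [-2.7, 2.7]. Speed limits (rad/s): [2.57, 2.57, 3.14, 3.14, 3.14, 3.14].

## Interface

Orientations are given as a unit quaternion [w, x, y, z].
In Python, from rig import get_state, get_image, sign_off, masks_of, tips_ahead gives the robot as it stands.
- The arm moves only by the tool play_rows, never from a script. Its argument "series" is a list of rows, each an object of numbers: "fingers": the closure, from -1 (fully open) to 1 (shut); "dx", "dy", "dz": the shift along the world's x, y, z in mm; "turn": the turn about the world's z in rad. A call has 1 to 20 rows; each row shifts and turns the pose as measured when the row begins; what a row does not reach is not made up. A row lasts 1/12 s, in which the tool goes at most 41.7 mm and 7.16 degrees, less where a joint would pass 70% of its speed; a pose out of reach is approached as far as the arm can. A call with a gripper value outside its range is refused whole. The fingers move at their own pace and stop on an object; "squeeze" is the grip in N (left out, the last holds). Time passes only in rows, so rows that do not move let the fingers close. It gives the time, the measured TCP pose, the force and the opening at its end, in the units of the state.
- get_state(): the state, without advancing time (a new reading comes with each control period).
- get_image(name): name is "scene" or "top" or "wrist"; returns a dict with "pixels" (420x560x3 uint8, red, green, blue), "vfov" (degrees; the focal length in pixels is half the picture's height over the tangent of half this angle, whatever the lens; pixels are square), "cx", "cy" (the principal point, pixels), "rvec" (rotation vector, rad) and "tvec" (3), from world to camera coordinates, as OpenCV has them; the wrist camera has in their place "hand_eye" (4x4, takes a point from camera to tool coordinates, whose origin is the TCP and whose axes are the tool frame's). Camera axes: x right, y down, z forward; pixel columns grow to the right and rows downward; lengths in m; the calibration is good to about 2 mm. A picture is of the moment at which its call begins: read the wrist's pose just before it. There is no depth.
- sign_off(): hands the job in, once; it reports no verdict.
Trained networks look in a picture, given as the dict that the camera call returned (one of the last four; its "shot" number tells which), for a name from the list of things; names that differ only in an ending like _2 or _b are one class to them, and where a whole thing is asked for, a point or a joint stands for the part that bears it (a point fixed in the world has none). Each returns a list of dicts, best first, with "p" (0 to 1); they miss things now and then, are a little off and sometimes report something else, mostly with a low value. They report only what shows in the picture. A call takes as long as a camera call. They do not tell look-alikes from the thing itself.
- masks_of(picture, label): "region" (420x560 bool, what is visible of it) and "xy" ([column, row] in pixels, amid what is visible of it).
The state is a dict: "clock": time; "qpos": joint angles; "qd": joint speeds; "effort": joint torques, N m; "position": TCP position; "ee_rot": TCP orientation; "contact_force": force on the tool from outside, world axes, zero at the start; "moment": the same for the moment, N m; "width": finger opening in m.
Only numpy, scipy, OpenCV 4.12 (cv2) and the standard library are available. Lean on these libraries where they do the work, as an engineer would, in place of code of your own. Each camera call takes 0.05 s, during which the arm holds its last target. There are 200 camera calls.

## Task

Take the T-headed bolt, the one whose flat head has a square ear on both sides, out of the sloped blue bins, lay it down on the black rubber mat and let go of it. Then take it again another way, lay it flat in the aluminium nest with its head at the end towards the robot, down on the seat between the guide blocks, let go, and swing the keeper right across the bolt to its stop. Leave the other bolts in their bins and everything else on the table where it is.

Things in the scene. Friction and masses are not known exactly. Their poses are not given: they have to be found in the camera images.
- tbolt: Plain steel bolt 100 mm long, 14 mm thick (x), 0.2 kg: shank 20 mm wide (y), 82 mm long, then a flat T head 36 mm wide, 18 mm long, an 8 mm ear on each side. Origin: centre of the foot's end; z runs foot to head. At the start it stands foot down in one of four bins, leaning with the bin, head towards the rack's front; the upper 34 mm (head and 16 mm of shank) stick out.
- tbolt_mid (a point): Point on the T-bolt's axis 45 mm from the foot's end: middle of the shank.
- rack: Fixed rack with four narrow blue bins at y = -99, -33, 33, 99 mm, a bolt standing in each. Bins: 34 mm wide (26 inside), 28 mm front to back (20 inside), 66 mm deep, 32 mm of free space between them, leaning 25 degrees from vertical with the mouths towards the front (-x). Origin on the table; the bins' inner floors are centred at x = 0, 30 mm up. Heads reach 121 mm above the table.
- mat: Fixed black rubber mat, 200 mm (x) by 140 mm (y), 4 mm thick. Origin: centre of its underside, on the table.
- nest: Fixed aluminium nest, base plate 12 mm thick. The bolt lies flat on it along x, head to -x (robot's side). Guide blocks 10 mm high in two pairs, 24 mm apart for the shank: at x = 34 to 48 mm (foot end) and -30 to -16 mm (below the ears); end stops at x = 52 and -52 mm. The shank is free for fingers between the pairs. Origin: on the table below the seat's middle.
- nest_foot (a point): Where the centre of the foot's end (the T-bolt's origin) is when seated: x = +50, y = 0, z = 19 mm in the nest's frame, 7 mm above the seat floor. The seated bolt's middle-of-shank point is 45 mm from here towards the nest's -x.
- keeper (a joint): Swing angle of the keeper: flat steel bar 96 x 16 x 8 mm turning level about a vertical pivot beside the nest, 3 mm above a seated bolt. 0 = open, along the nest's +x, clear of the seat; 1.571 = closed at its stop, along the nest's +y, across the shank. Grows anticlockwise from above, stays where left, needs about 1.5 N at the knob.
- keeper_knob (a point): Centre of the top of the keeper's upright round black knob: 16 mm diameter, 28 mm tall above the bar (top 65 mm above the table), 50 mm from the pivot.
- keeper_pivot (a point): Point on the keeper's vertical pivot axis, 29 mm above the table; at x = 5, y = -78 mm in the nest's frame.
- plainbolt: Bystander: bar of the same 14 x 20 mm section, 100 mm long, with no head. Axes as tbolt.
- hookbolt: Bystander: like the T-bolt but with a single ear: head 28 mm wide, sticking out 8 mm on one side only. Axes as tbolt.
- roundbolt: Bystander: like the T-bolt but with a round, disc-shaped head 30 mm across, 100 mm long in all. Axes as tbolt.
- mallet: Bystander: hammer lying at the back of the table, about 300 mm long.
- wrench: Bystander: wrench lying at the back of the table.
- taperoll: Bystander: cardboard ring, 60 mm across and 24 mm high. Origin at the centre of its underside.
- carton: Bystander: closed cardboard carton 70 x 90 x 55 mm. Origin at the centre of its underside.
- tin: Bystander: closed metal tin, 64 mm across and 60 mm high. Origin at the centre of its underside.
Things that resemble listed ones, but are neither listed nor needed, are in the scene too. Leave any pink look-alike of the tbolt alone.

How it is judged:
By the outcome, as a careful person would: the job done as asked, in the order asked, and still so for the second after the job is handed in, with the robot touching nothing.
It also fails if it takes over 72 s, if anything falls off the work surface, if the arm or the gripper's body presses on something with over 40 N, if the wrist force passes 120 N, or if a joint passes its speed limit or range.

## Working session

There is one attempt and no reset: what is moved stays moved. The work goes in short steps, Python scripts to look and compute and a tool call to move; the robot and the scene stay as the last step left them, time stands still between calls to the robot, and variables do not carry over. Pictures are saved under pics/ and viewed, about 8 in all and at most 12, crops included, and the job is handed in when it is done.

Besides the shell and the picture viewer there is one more tool, called as name(argument=value, ...), one argument or row to a line, values as JSON. play_rows: Moves the arm, as the interface text tells. Its arguments: {"type":"object","properties":{"series":{"type":"array"},"squeeze":{"type":"number"}},"required":["series"]}

```bash
mkdir -p pics; ls; cat > h.py <<'E'
import numpy as np, cv2
from scipy.spatial.transform import Rotation as R
from rig import *
def K(im):
    h=im["pixels"].shape[0]; f=h/2/np.tan(np.radians(im["vfov"])/2)
    return np.array([[f,0,im["cx"]],[0,f,im["cy"]],[0,0,1]])
def cam(im,st=None):  # world->camera R,t
    if "rvec" in im and im["rvec"] is not None:
        return cv2.Rodrigues(np.array(im["rvec"],float))[0],np.array(im["tvec"],float).ravel()
    H=np.array(im["hand_eye"]); q=st["ee_rot"]
    T=np.eye(4);T[:3,:3]=R.from_quat([q[1],q[2],q[3],q[0]]).as_matrix();T[:3,3]=st["position"]
    W=np.linalg.inv(T@H); return W[:3,:3],W[:3,3]
def proj(im,P,st=None):
    r,t=cam(im,st); p=(K(im)@(r@np.atleast_2d(P).T+t[:,None])).T
    return p[:,:2]/p[:,2:]
def hit(im,uv,z,st=None): # pixel->world at height z
    r,t=cam(im,st); d=r.T@np.linalg.inv(K(im))@np.array([uv[0],uv[1],1.]); c=-r.T@t
    return c+d*(z-c[2])/d[2]
def save(im,n,crop=None,s=1):
    p=im["pixels"][...,::-1]
    if crop: p=p[crop[1]:crop[3],crop[0]:crop[2]]
    cv2.imwrite("pics/"+n,cv2.resize(p,None,fx=s,fy=s,interpolation=cv2.INTER_CUBIC))
E
python3 - <<'E'
from h import *
s=get_state(); print({k:np.round(v,3) for k,v in s.items()}, tips_ahead)
a=get_image("top"); b=get_image("scene")
for n,im in(("top",a),("scene",b)):
    print(n,{k:im[k] for k in im if k!="pixels"})
    for l in ["tbolt","rack","mat","nest","keeper","keeper_knob","hookbolt","roundbolt","plainbolt"]:
        print(l,[(np.round(d["xy"]),round(d["p"],2),int(d["region"].sum())) for d in masks_of(im,l)][:3])
cv2.imwrite("pics/1.png",np.vstack([a["pixels"],b["pixels"]])[...,::-1][:, :] if 0 else cv2.resize(np.hstack([a["pixels"],b["pixels"]])[...,::-1],(800,300)))
save(a,"top.png",s=1.4)
E
```

```text
pics
{'clock': np.float64(0.0), 'qpos': array([ 1.065,  0.277,  1.506,  0.   ,  1.361, -0.121]), 'qd': array([-0.001,  0.001, -0.001, -0.   , -0.001,  0.   ]), 'effort': array([-1.0000e-03, -4.1676e+01, -2.4581e+01, -1.0000e-03,  1.1000e-02,
       -0.0000e+00]), 'position': array([0.216, 0.533, 0.241]), 'ee_rot': array([ 0.   ,  0.829,  0.559, -0.001]), 'contact_force': array([ 0.071, -0.428,  1.042]), 'moment': array([-0.028,  0.048,  0.001]), 'width': np.float64(0.085)} 0.011
top {'vfov': 48.59968320932395, 'cx': 278.8122025197682, 'cy': 207.09662184449428, 'rvec': array([ 2.14695099, -2.1777526 ,  0.13025856]), 'tvec': array([-0.02974847,  0.63521594,  1.32463404]), 'shot': 1}
tbolt [(array([137., 289.]), 0.69, 229), (array([142., 188.]), 0.49, 313), (array([128., 245.]), 0.45, 139)]
rack [(array([173., 231.]), 0.73, 2791), (array([387., 242.]), 0.32, 263)]
mat [(array([277., 262.]), 0.83, 3324), (array([129., 242.]), 0.59, 128)]
nest [(array([298., 187.]), 0.65, 799), (array([366., 253.]), 0.62, 2426)]
keeper [(array([387., 245.]), 0.81, 215)]
keeper_knob [(array([384., 244.]), 
[... 175 characters left out ...]
), (array([344., 162.]), 0.51, 402)]
scene {'vfov': 54.27262243804465, 'cx': 282.66418441351334, 'cy': 206.91611007129998, 'rvec': array([ 1.0264917 ,  2.47696355, -0.97362442]), 'tvec': array([ 0.45896306, -0.25514665,  1.42820576]), 'shot': 2}
tbolt [(array([383., 341.]), 0.76, 527), (array([462., 262.]), 0.52, 327), (array([437., 272.]), 0.51, 283)]
rack [(array([392., 276.]), 0.92, 4693)]
mat [(array([320., 197.]), 0.87, 2307)]
nest [(array([249., 157.]), 0.87, 1353)]
keeper [(array([231., 148.]), 0.45, 219)]
keeper_knob [(array([228., 147.]), 0.57, 214)]
hookbolt [(array([416., 254.]), 0.66, 209)]
roundbolt [(array([392., 239.]), 0.48, 148)]
plainbolt [(array([249., 158.]), 0.67, 1440)]
```

View pics/top.png

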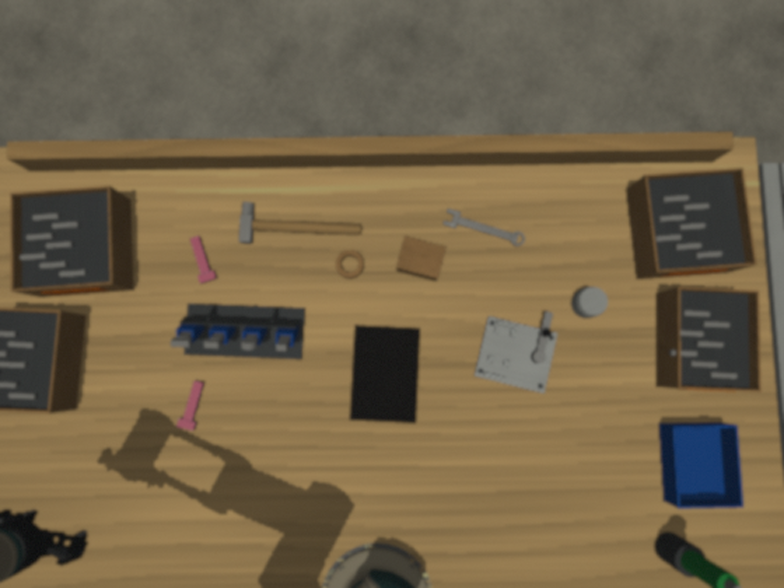

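The top view (1.4x scale) shows the rack at (245,330), the mat at (385,373) and the nest at (515,355). The keeper is at (545,335). Pink look-alikes lie at (203,260) and (192,405). Candidates in the bins are at (185,340), (218,337), (251,337) and (286,337). Next I'll take a close crop.

```bash
python3 - <<'E'
from h import *
a=get_image("top"); b=get_image("scene")
A=cv2.resize(a["pixels"][205:265,110:230],(800,400),interpolation=cv2.INTER_CUBIC)
B=cv2.resize(b["pixels"][225:315,350:490],(311,200),interpolation=cv2.INTER_CUBIC)
B=np.hstack([B,cv2.resize(b["pixels"][110:200,190:350],(489,200),interpolation=cv2.INTER_CUBIC)])
cv2.imwrite("pics/2.png",np.vstack([A,B])[...,::-1])
print(cam(b)[0].round(2), (-cam(b)[0].T@cam(b)[1]).round(2),(-cam(a)[0].T@cam(a)[1]).round(2))
# rack/mat/nest rough
for n,im in(("top",a),("scene",b)):
  for l,z in(("mat",.004),("nest",.012),("rack",.06),("keeper_knob",.055)):
    m=masks_of(im,l)
    if m:
      m=max(m,key=lambda d:d["p"]*(d["region"].sum()>0)) 
      c=cv2.findContours(m["region"].astype(np.uint8),0,1)[0]; c=max(c,key=cv2.contourArea)
      bx=cv2.boxPoints(cv2.minAreaRect(c))
      print(n,l,[hit(im,p,z)[:2].round(3).tolist() for p in bx],hit(im,m["xy"],z).round(3))
E
```

```text
[[-0.7   0.71  0.01]
 [ 0.51  0.52 -0.68]
 [-0.49 -0.48 -0.73]] [1.15 0.49 0.87] [ 0.48 -0.03  1.39]
top mat [[0.364, 0.056], [0.565, 0.043], [0.555, -0.103], [0.354, -0.089]] [ 0.464 -0.022  0.004]
top nest [[0.447, -0.209], [0.612, -0.245], [0.581, -0.398], [0.417, -0.36]] [ 0.493 -0.3    0.012]
top rack [[0.503, 0.4], [0.612, 0.398], [0.598, 0.137], [0.489, 0.142]] [0.565 0.261 0.06 ]
top keeper_knob [[0.482, -0.322], [0.583, -0.349], [0.577, -0.373], [0.476, -0.346]] [ 0.521 -0.344  0.055]
scene mat [[0.557, -0.101], [0.302, -0.095], [0.375, 0.056], [0.605, 0.038]] [ 0.471 -0.025  0.004]
scene nest [[0.57, -0.395], [0.401, -0.448], [0.449, -0.213], [0.6, -0.181]] [ 0.51  -0.3    0.012]
scene rack [[0.646, 0.164], [0.49, 0.14], [0.519, 0.408], [0.654, 0.41]] [0.583 0.291 0.06 ]
scene keeper_knob [[0.579, -0.382], [0.479, -0.353], [0.505, -0.309], [0.602, -0.338]] [ 0.55  -0.334  0.055]
```

View pics/2.png

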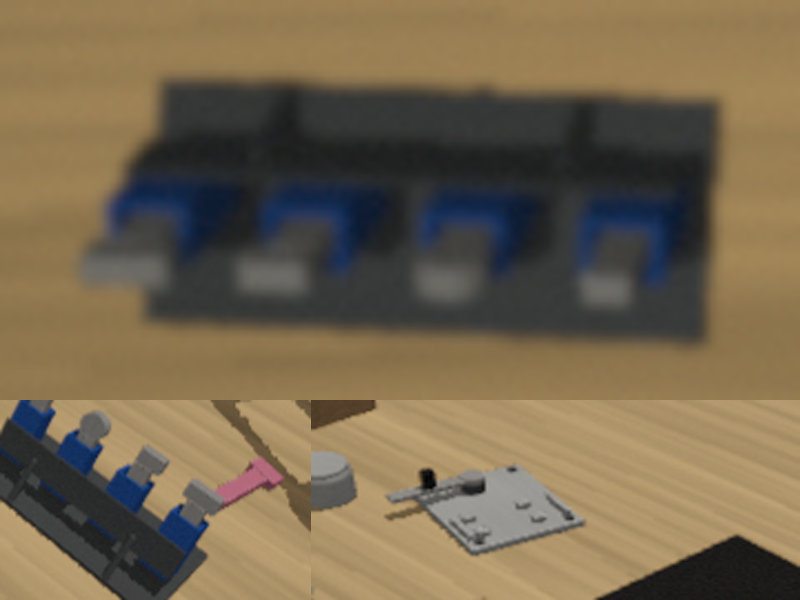

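Candidates for the T-bolt, from left to right in the top crop:
- Bin 1, crop (127,265): head with two ears, 88 px wide. This matches 36 mm.
- Bin 2, (272,275): one-sided hook.
- Bin 3, (450,280): round disc.
- Bin 4, (605,290): plain bar.
- Two pink look-alikes lie outside the rack.

I choose bin 1, full-image pixel about (129,245), and will check it from close by.

```bash
python3 - <<'E'
from h import *
a=get_image("top"); w=get_image("wrist")
print(hit(a,(129,245.2),.118)); print(hit(a,(151,246.2),.118))
print(np.array(w["hand_eye"]).round(3),w["vfov"],w["cx"],w["cy"])
E
```

```text
[0.52643488 0.37127972 0.118     ]
[0.52285972 0.31131621 0.118     ]
[[ 1.    -0.     0.001 -0.   ]
 [-0.     0.946  0.325 -0.083]
 [-0.001 -0.325  0.946 -0.132]
 [ 0.     0.     0.     1.   ]] 68.13794947215229 279.9474212721843 210.51078694118178
```

play_rows(
  series=[
    {"dx": 31,"dy": -16,"turn": 0.033},
    {"dx": 31,"dy": -16,"turn": 0.033},
    {"dx": 31,"dy": -16,"turn": 0.033},
    {"dx": 31,"dy": -16,"turn": 0.033},
    {"dx": 31,"dy": -16,"turn": 0.033},
    {"dx": 31,"dy": -16,"turn": 0.033},
    {"dx": 31,"dy": -16,"turn": 0.033},
    {"dx": 31,"dy": -16,"turn": 0.033},
    {"dx": 31,"dy": -16,"turn": 0.033},
    {"dx": 31,"dy": -16,"turn": 0.033},
    {},
    {},
  ],
)

```text
invalid input at $.series[0]: expected keys fingers, dx, dy, dz, turn
```

```bash
python3 - <<'E'
from h import *
s=get_state(); w=get_image("wrist")
r=R.from_quat(np.roll(s["ee_rot"],-1)).as_matrix(); print(s["position"].round(4),r.round(3),np.arctan2(r[1,0],r[0,0]))
for l in ["tbolt","hookbolt","rack"]:
    print(l,[(np.round(d["xy"]),round(d["p"],2),int(d["region"].sum())) for d in masks_of(w,l)][:3])
save(w,"3.png",s=1.4)
E
```

```text
[0.2159 0.533  0.2424] [[ 0.375  0.927  0.   ]
 [ 0.927 -0.375  0.   ]
 [ 0.     0.    -1.   ]] 1.185988760911574
tbolt [(array([230., 327.]), 0.78, 1163)]
hookbolt []
rack []
```

View pics/3.png

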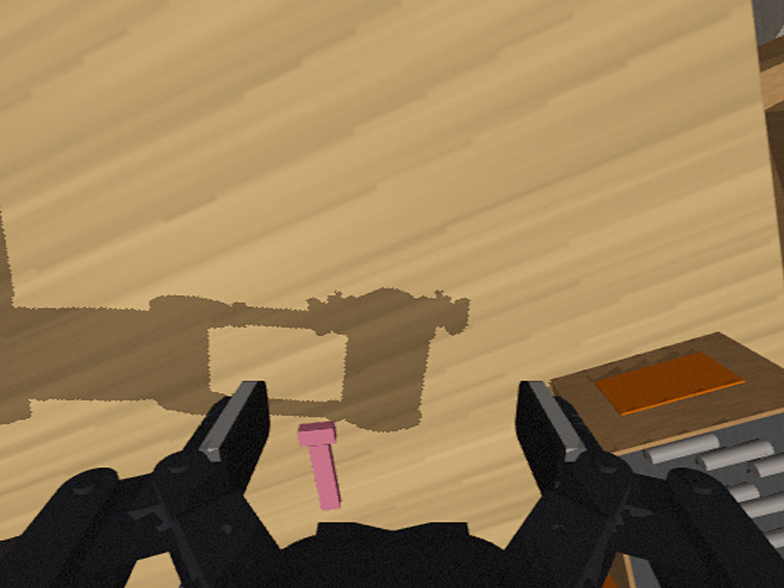

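play_rows(
  series=[
    {"fingers": -1,"dx": 31,"dy": -16,"dz": 0,"turn": 0.033},
    {"fingers": -1,"dx": 31,"dy": -16,"dz": 0,"turn": 0.033},
    {"fingers": -1,"dx": 31,"dy": -16,"dz": 0,"turn": 0.033},
    {"fingers": -1,"dx": 31,"dy": -16,"dz": 0,"turn": 0.033},
    {"fingers": -1,"dx": 31,"dy": -16,"dz": 0,"turn": 0.033},
    {"fingers": -1,"dx": 31,"dy": -16,"dz": 0,"turn": 0.033},
    {"fingers": -1,"dx": 31,"dy": -16,"dz": 0,"turn": 0.033},
    {"fingers": -1,"dx": 31,"dy": -16,"dz": 0,"turn": 0.033},
    {"fingers": -1,"dx": 31,"dy": -16,"dz": 0,"turn": 0.033},
    {"fingers": -1,"dx": 31,"dy": -16,"dz": 0,"turn": 0.033},
    {"fingers": -1,"dx": 0,"dy": 0,"dz": 0,"turn": 0},
  ],
)

```text
clock: 2.72
position: [0.5367, 0.3655, 0.2426]
ee_rot: [-0.0, 0.717, 0.697, 0.001]
contact_force: [-0.7, -0.2, 0.9]
width: 0.0852
```

```bash
python3 - <<'E'
from h import *
s=get_state(); w=get_image("wrist")
r=R.from_quat(np.roll(s["ee_rot"],-1)).as_matrix(); print(s["position"].round(4),np.arctan2(r[1,0],r[0,0]))
for l in ["tbolt","hookbolt","rack"]:
    print(l,[(np.round(d["xy"]),round(d["p"],2),int(d["region"].sum())) for d in masks_of(w,l)][:3])
np.save("w4.npy",w["pixels"])
save(w,"4.png",s=1.4)
E
```

```text
[0.5367 0.3655 0.2426] 1.5413288754807966
tbolt [(array([282., 292.]), 0.69, 1257), (array([292.,  41.]), 0.66, 2342), (array([289., 196.]), 0.56, 971)]
hookbolt [(array([221., 194.]), 0.85, 735)]
rack [(array([194., 187.]), 0.97, 16124)]
```

View pics/4.png

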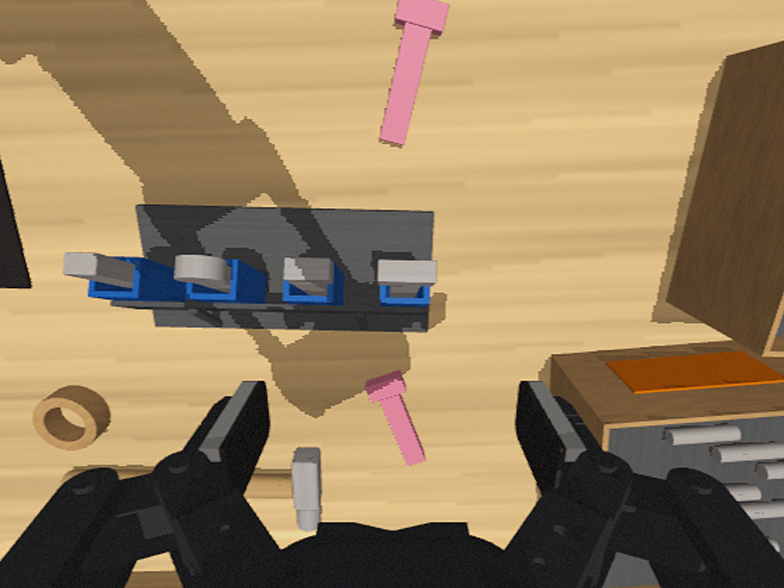

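The wrist view, at 1.4x, shows bin 4 from the left holding a head with an ear on each side. Its end face is centred at (407,273). The next bin holds the one-eared hook at (308,270), then the disc at (203,268) and the plain bar at (85,265), so the choice is confirmed.

```bash
python3 - <<'E'
from h import *
s=get_state(); w=get_image("wrist")
for z in(.114,.118): print([hit(w,np.array(p)/1.4,z,s).round(4) for p in((407.5,273),(379,261),(437,261))])
# rack model check
f=np.array
for p in((137,206),(434,212),(428,331),(155,325)): print(hit(w,f(p)/1.4,.003,s).round(3))
E
```

```text
[array([0.5217, 0.3794, 0.114 ]), array([0.5135, 0.3619, 0.114 ]), array([0.5145, 0.3978, 0.114 ])]
[array([0.5206, 0.3793, 0.118 ]), array([0.5125, 0.362 , 0.118 ]), array([0.5134, 0.3974, 0.118 ])]
[0.488 0.156 0.003]
[0.5   0.407 0.003]
[0.61  0.402 0.003]
[0.597 0.149 0.003]
```

play_rows(
  series=[
    {"fingers": -0.2,"dx": -6,"dy": 7,"dz": 0,"turn": -0.02},
    {"fingers": -0.2,"dx": -6,"dy": 7,"dz": 0,"turn": 0},
    {"fingers": -0.2,"dx": 0,"dy": 0,"dz": -25,"turn": 0},
    {"fingers": -0.2,"dx": 0,"dy": 0,"dz": -25,"turn": 0},
    {"fingers": -0.2,"dx": 0,"dy": 0,"dz": -20,"turn": 0},
    {"fingers": -0.2,"dx": 0,"dy": 0,"dz": 0,"turn": 0},
    {"fingers": -0.2,"dx": 0,"dy": 0,"dz": 0,"turn": 0},
  ],
  squeeze=40,
)

```text
clock: 3.55
position: [0.5072, 0.3925, 0.1759]
ee_rot: [-0.004, 0.718, 0.696, 0.003]
contact_force: [-0.4, 1.0, 0.6]
width: 0.0511
```

```bash
python3 - <<'E'
from h import *
s=get_state(); w=get_image("wrist")
r=R.from_quat(np.roll(s["ee_rot"],-1)).as_matrix(); print(s["position"].round(4),np.arctan2(r[1,0],r[0,0]),s["width"])
print(proj(w,[(.521,.379,.117),(.525,.379,.109)],s))
save(w,"5.png",s=1.4)
E
```

```text
[0.5072 0.3925 0.1759] 1.5405859180502985 0.05114754853119512
[[260.71791175 254.03095134]
 [261.53623585 253.95171573]]
```

View pics/5.png

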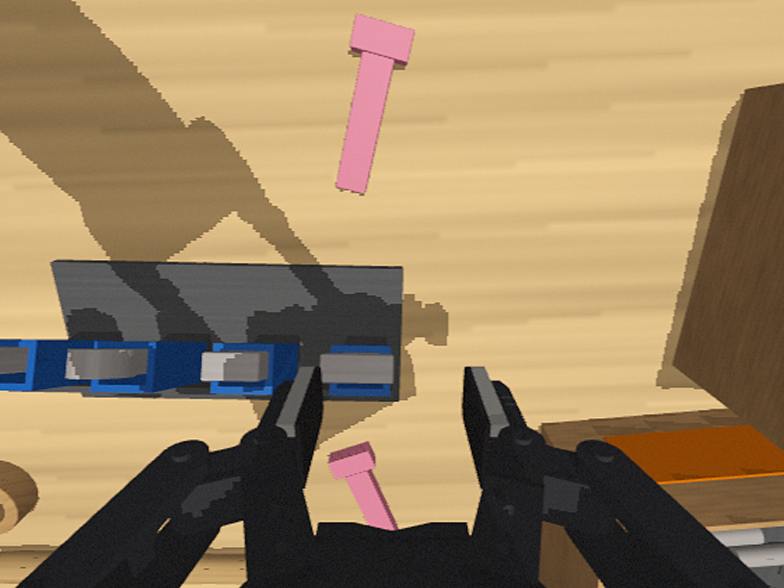

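play_rows(
  series=[
    {"fingers": -0.2,"dx": 0,"dy": 0,"dz": 0,"turn": 0},
  ],
)

```text
clock: 3.68
position: [0.5068, 0.3931, 0.177]
ee_rot: [-0.004, 0.717, 0.697, 0.003]
contact_force: [0.4, 0.1, -0.5]
width: 0.0513
```

```bash
cat >> h.py <<'E'
def yaw(s):
    r=R.from_quat(np.roll(s["ee_rot"],-1)).as_matrix(); return np.arctan2(r[1,0],r[0,0])
E
python3 - <<'E'
from h import *
for i in range(3):
    s=get_state(); w=get_image("wrist"); print(s["clock"],s["position"].round(4),yaw(s),s["qd"].round(3),s["ee_rot"].round(4))
r=w["pixels"]
f=np.array
print([ (f(m["xy"]).round(1),m["p"]) for m in masks_of(w,"tbolt")])
P=[(.521,.379,.117),(.488,.156,.003),(.5,.407,.003)]
print((proj(w,P,s)*1.4).round(1))
save(w,"5b.png",(130,170,330,300),4)
E
```

```text
3.6833 [0.5068 0.3931 0.177 ] 1.5415829185520702 [ 0.02  -0.012 -0.009  0.009  0.012  0.002] [-0.0037  0.7173  0.6967  0.0035]
3.7333 [0.5069 0.3933 0.1773] 1.5414708053938209 [-0.008 -0.001 -0.005 -0.001 -0.005 -0.001] [-0.0038  0.7174  0.6967  0.0038]
3.7833 [0.5072 0.3931 0.1774] 1.5411074727755758 [-0.008 -0.    -0.003 -0.003 -0.008 -0.   ] [-0.0037  0.7175  0.6965  0.004 ]
[(array([255.7, 339.3]), 0.91), (array([261.4,  63.7]), 0.6), (array([253.8, 261.9]), 0.57)]
[[363.6 354.2]
 [ 57.1 250. ]
 [408.6 255.3]]
```

View pics/5b.png

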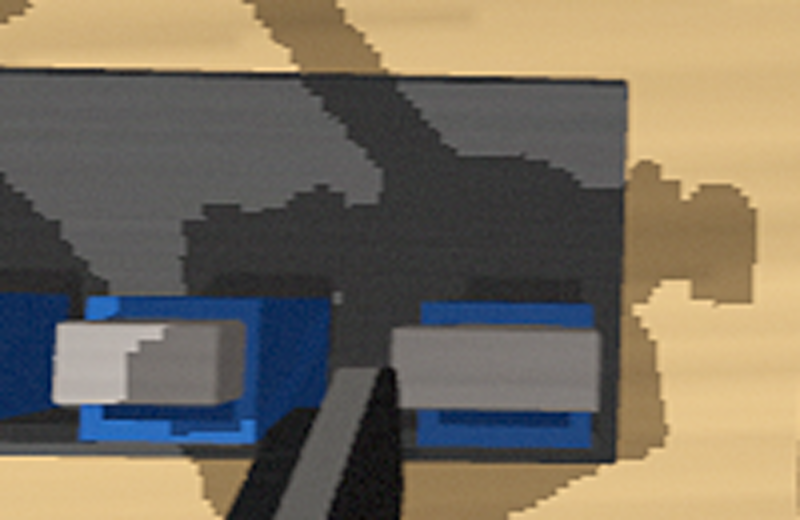

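```bash
python3 - <<'E'
from h import *
s=get_state(); w=get_image("wrist"); print(s["position"].round(4),yaw(s))
for z in(.113,.117,.121): print([hit(w,(p[0]/4+130,p[1]/4+170),z,s).round(4) for p in((496,368),(392,327),(599,330))])
print([hit(w,(p[0]/4+130,p[1]/4+170),.003,s).round(4) for p in((627,81),(0,70),(615,462))])
t=get_image("top"); 
print(proj(t,[hit(w,(254,262),.117,s),(.488,.156,.003),(.5,.407,.003),(.61,.402,.003)]).round(1))
save(t,"t.png",(110,205,230,265),6)
E
```

```text
[0.5074 0.3927 0.1771] 1.5405531965210848
[array([0.53  , 0.3739, 0.113 ]), array([0.5213, 0.3562, 0.113 ]), array([0.5232, 0.3924, 0.113 ])]
[array([0.5279, 0.3743, 0.117 ]), array([0.5193, 0.3569, 0.117 ]), array([0.5212, 0.3924, 0.117 ])]
[array([0.5257, 0.3747, 0.121 ]), array([0.5174, 0.3577, 0.121 ]), array([0.5192, 0.3924, 0.121 ])]
[array([0.5083, 0.4012, 0.003 ]), array([0.5001, 0.2426, 0.003 ]), array([0.6204, 0.3952, 0.003 ])]
[[128.  244.7]
 [213.8 258.5]
 [129.1 255.7]
 [131.6 218.7]]
```

View pics/t.png

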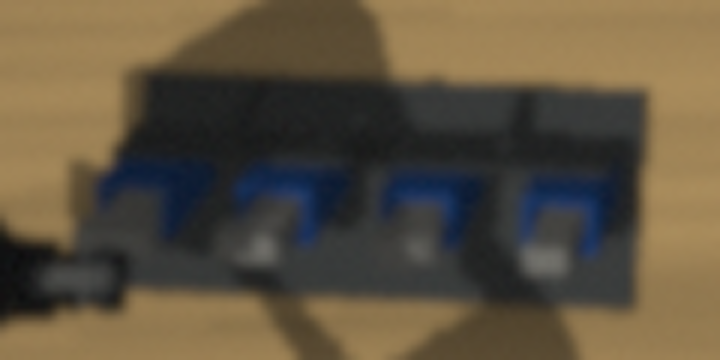

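play_rows(
  series=[
    {"fingers": -0.2,"dx": 12,"dy": -9,"dz": 0,"turn": -0.02},
    {"fingers": -0.2,"dx": 8,"dy": -6,"dz": 0,"turn": 0},
    {"fingers": -0.2,"dx": 0,"dy": 0,"dz": 0,"turn": 0},
    {"fingers": -0.2,"dx": 0,"dy": 0,"dz": 0,"turn": 0},
    {"fingers": -0.2,"dx": 0,"dy": 0,"dz": 0,"turn": 0},
  ],
)

```text
clock: 4.4
position: [0.531, 0.375, 0.1775]
ee_rot: [-0.003, 0.726, 0.688, 0.004]
contact_force: [-0.4, 0.1, 0.7]
width: 0.0512
```

play_rows(
  series=[
    {"fingers": -0.2,"dx": 0,"dy": 0,"dz": -20,"turn": 0},
    {"fingers": -0.2,"dx": 0,"dy": 0,"dz": -20,"turn": 0},
    {"fingers": -0.2,"dx": 0,"dy": 0,"dz": -12,"turn": 0},
    {"fingers": -0.2,"dx": 0,"dy": 0,"dz": -5,"turn": 0},
    {"fingers": -0.2,"dx": 0,"dy": 0,"dz": 0,"turn": 0},
    {"fingers": -0.2,"dx": 0,"dy": 0,"dz": 0,"turn": 0},
  ],
)

```text
clock: 4.9
position: [0.5317, 0.3753, 0.1198]
ee_rot: [-0.003, 0.726, 0.687, 0.006]
contact_force: [-0.0, -0.5, -0.9]
width: 0.0513
```

play_rows(
  series=[
    {"fingers": -0.2,"dx": 0,"dy": 0,"dz": -7,"turn": 0},
    {"fingers": -0.2,"dx": 0,"dy": 0,"dz": -4,"turn": 0},
    {"fingers": -0.2,"dx": 0,"dy": 0,"dz": 0,"turn": 0},
    {"fingers": 0.6,"dx": 0,"dy": 0,"dz": 0,"turn": 0},
    {"fingers": 0.6,"dx": 0,"dy": 0,"dz": 0,"turn": 0},
    {"fingers": 0.6,"dx": 0,"dy": 0,"dz": 0,"turn": 0},
    {"fingers": 0.6,"dx": 0,"dy": 0,"dz": 0,"turn": 0},
    {"fingers": 0.6,"dx": 0,"dy": 0,"dz": 0,"turn": 0},
  ],
  squeeze=40,
)

```text
clock: 5.57
position: [0.5328, 0.3761, 0.1106]
ee_rot: [-0.003, 0.726, 0.687, 0.008]
contact_force: [-0.3, -0.4, -0.2]
width: 0.0352
```

```bash
python3 - <<'E'
from h import *
s=get_state(); w=get_image("wrist"); print(s["position"].round(4),yaw(s),s["width"],s["contact_force"].round(1))
save(w,"6.png",(160,180,400,360),3.3)
E
```

```text
[0.5328 0.3761 0.1106] 1.5157686260129404 0.035204865874460735 [-0.3 -0.4 -0.2]
```

View pics/6.png

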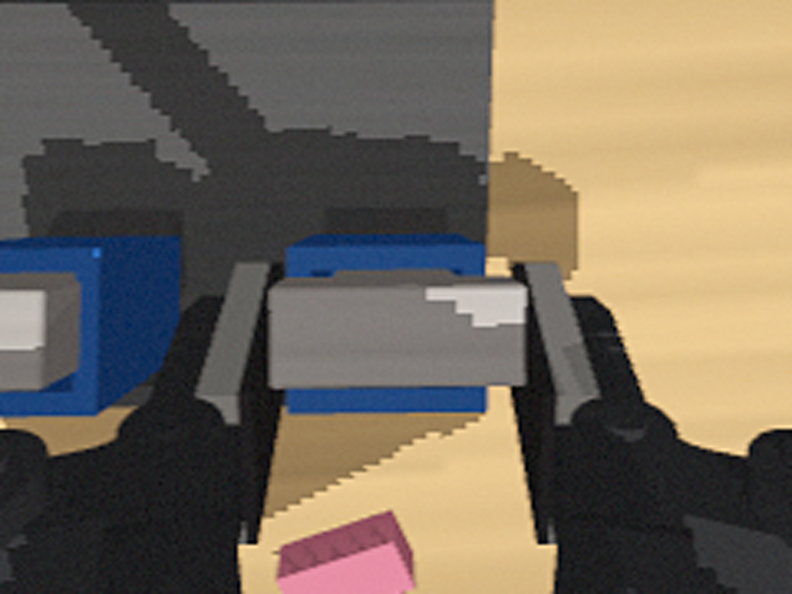

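The crop shows the T-head gripped across both ears between the pads, with a width of 35 mm. I'll pull it out along the bin axis.

play_rows(
  series=[
    {"fingers": 0.6,"dx": -3,"dy": 0,"dz": 6,"turn": 0},
    {"fingers": 0.6,"dx": -4,"dy": 0,"dz": 9,"turn": 0},
    {"fingers": 0.6,"dx": -4,"dy": 0,"dz": 9,"turn": 0},
    {"fingers": 0.6,"dx": -4,"dy": 0,"dz": 9,"turn": 0},
    {"fingers": 0.6,"dx": -4,"dy": 0,"dz": 9,"turn": 0},
  ],
  squeeze=60,
)

```text
clock: 6.03
position: [0.5127, 0.3753, 0.1539]
ee_rot: [-0.003, 0.727, 0.687, 0.007]
contact_force: [0.5, 0.5, -4.1]
width: 0.0345
```

play_rows(
  series=[
    {"fingers": 0.6,"dx": -4,"dy": 0,"dz": 9,"turn": 0},
    {"fingers": 0.6,"dx": -4,"dy": 0,"dz": 9,"turn": 0},
    {"fingers": 0.6,"dx": -4,"dy": 0,"dz": 9,"turn": 0},
    {"fingers": 0.6,"dx": -5,"dy": 0,"dz": 12,"turn": 0},
    {"fingers": 0.6,"dx": -6,"dy": 0,"dz": 14,"turn": 0},
    {"fingers": 0.6,"dx": -6,"dy": 0,"dz": 10,"turn": 0},
    {"fingers": 0.6,"dx": 0,"dy": 0,"dz": 0,"turn": 0},
  ],
)

```text
clock: 6.62
position: [0.4778, 0.3759, 0.2274]
ee_rot: [-0.003, 0.726, 0.688, 0.008]
contact_force: [-0.1, -0.1, -2.6]
width: 0.0346
```

```bash
python3 - <<'E'
from h import *
s=get_state(); print(s["position"].round(4),yaw(s),s["width"],s["contact_force"].round(1))
b=get_image("scene"); t=get_image("top")
for n,im in(("s",b),("t",t)):
  for l,z in(("mat",.004),):
    m=masks_of(im,l)[0]; c=max(cv2.findContours(m["region"].astype(np.uint8),0,1)[0],key=cv2.contourArea)
    q=cv2.approxPolyDP(c,6,True)[:,0]; print(n,[hit(im,p,z)[:2].round(3).tolist() for p in q])
cv2.imwrite("pics/7.png",np.hstack([cv2.resize(b["pixels"][150:330,250:490],(480,360)),cv2.resize(t["pixels"][180:300,110:210],(300,360))])[...,::-1])
E
```

```text
[0.4778 0.3759 0.2274] 1.516294338278111 0.03461316031908722 [-0.1 -0.1 -2.6]
s [[0.369, 0.045], [0.366, -0.083], [0.559, -0.091], [0.559, 0.039]]
t [[0.562, 0.033], [0.369, 0.049], [0.361, -0.082], [0.551, -0.098]]
```

View pics/7.png

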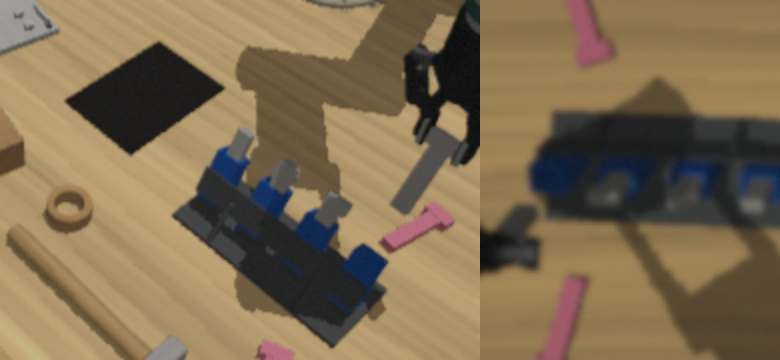

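The view shows the T-bolt hanging from the gripper with its foot forward, leaning about 25°. The rack's other three bolts are still in place. I'll carry it to the mat.

play_rows(
  series=[
    {"fingers": 0.6,"dx": -20,"dy": 0,"dz": 5,"turn": 0},
    {"fingers": 0.6,"dx": -20,"dy": -15,"dz": 0,"turn": 0},
    {"fingers": 0.6,"dx": -10,"dy": -30,"dz": 0,"turn": 0},
    {"fingers": 0.6,"dx": 0,"dy": -30,"dz": 0,"turn": 0},
    {"fingers": 0.6,"dx": 0,"dy": -30,"dz": 0,"turn": 0},
    {"fingers": 0.6,"dx": 0,"dy": -30,"dz": 0,"turn": 0},
    {"fingers": 0.6,"dx": 0,"dy": -30,"dz": 0,"turn": 0},
    {"fingers": 0.6,"dx": 0,"dy": -30,"dz": 0,"turn": 0},
    {"fingers": 0.6,"dx": 5,"dy": -30,"dz": 0,"turn": 0},
    {"fingers": 0.6,"dx": 10,"dy": -30,"dz": 0,"turn": 0},
    {"fingers": 0.6,"dx": 10,"dy": -30,"dz": 0,"turn": 0},
    {"fingers": 0.6,"dx": 10,"dy": -30,"dz": 0,"turn": 0},
    {"fingers": 0.6,"dx": 5,"dy": -25,"dz": 0,"turn": 0},
    {"fingers": 0.6,"dx": 0,"dy": -15,"dz": 0,"turn": 0},
    {"fingers": 0.6,"dx": 0,"dy": 0,"dz": 0,"turn": 0},
    {"fingers": 0.6,"dx": 0,"dy": 0,"dz": 0,"turn": 0},
  ],
)

```text
clock: 8.15
position: [0.4628, 0.0014, 0.2121]
ee_rot: [-0.01, 0.727, 0.687, -0.005]
contact_force: [-0.2, 0.6, -3.0]
width: 0.0349
```

play_rows(
  series=[
    {"fingers": 0.6,"dx": 0,"dy": -10,"dz": -15,"turn": 0},
    {"fingers": 0.6,"dx": 0,"dy": -10,"dz": -20,"turn": 0},
    {"fingers": 0.6,"dx": 2,"dy": -3,"dz": -20,"turn": 0},
    {"fingers": 0.6,"dx": 2,"dy": 0,"dz": -20,"turn": 0},
    {"fingers": 0.6,"dx": 2,"dy": 0,"dz": -10,"turn": 0},
    {"fingers": 0.6,"dx": 0,"dy": 0,"dz": -5,"turn": 0},
    {"fingers": 0.6,"dx": 0,"dy": 0,"dz": 0,"turn": 0},
    {"fingers": 0.6,"dx": 0,"dy": 0,"dz": 0,"turn": 0},
  ],
)

```text
clock: 8.82
position: [0.4679, -0.0152, 0.1167]
ee_rot: [-0.012, 0.725, 0.688, -0.004]
contact_force: [-0.2, 0.7, -2.4]
width: 0.0344
```

play_rows(
  series=[
    {"fingers": 0.6,"dx": 0,"dy": 0,"dz": -8,"turn": 0},
    {"fingers": 0.6,"dx": 0,"dy": 0,"dz": -6,"turn": 0},
    {"fingers": 0.6,"dx": 0,"dy": 0,"dz": -4,"turn": 0},
    {"fingers": 0.6,"dx": 0,"dy": 0,"dz": -4,"turn": 0},
    {"fingers": 0.6,"dx": 0,"dy": 0,"dz": 0,"turn": 0},
  ],
  squeeze=25,
)

```text
clock: 9.23
position: [0.4695, -0.0142, 0.095]
ee_rot: [-0.01, 0.725, 0.689, -0.003]
contact_force: [-0.8, 0.2, -2.2]
width: 0.0342
```

Next I'll tip it along the arc.

play_rows(
  series=[
    {"fingers": 0.6,"dx": 0,"dy": 0,"dz": -4,"turn": 0},
    {"fingers": 0.6,"dx": -4,"dy": 0,"dz": -3,"turn": 0},
    {"fingers": 0.6,"dx": -6,"dy": 0,"dz": -4,"turn": 0},
    {"fingers": 0.6,"dx": -6,"dy": 0,"dz": -5,"turn": 0},
    {"fingers": 0.6,"dx": -6,"dy": 0,"dz": -6,"turn": 0},
  ],
  squeeze=20,
)

```text
clock: 9.65
position: [0.4534, -0.0157, 0.0804]
ee_rot: [-0.004, 0.725, 0.689, 0.002]
contact_force: [-6.6, 1.2, 23.4]
width: 0.0344
```

play_rows(
  series=[
    {"fingers": 0.6,"dx": -6,"dy": 0,"dz": -4,"turn": 0},
    {"fingers": 0.6,"dx": -6,"dy": 0,"dz": -5,"turn": 0},
    {"fingers": 0.6,"dx": -6,"dy": 0,"dz": -6,"turn": 0},
    {"fingers": 0.6,"dx": 0,"dy": 0,"dz": 0,"turn": 0},
  ],
)

```text
clock: 9.98
position: [0.4397, -0.016, 0.0726]
ee_rot: [0.003, 0.725, 0.689, 0.009]
contact_force: [-0.3, -0.6, 0.1]
width: 0.0349
```

```bash
python3 - <<'E'
from h import *
s=get_state(); print(s["position"].round(4),yaw(s),s["width"],s["contact_force"].round(1))
b=get_image("scene"); w=get_image("wrist")
cv2.imwrite("pics/8.png",np.hstack([cv2.resize(b["pixels"][130:230,260:400],(440,314),interpolation=cv2.INTER_CUBIC),cv2.resize(w["pixels"][150:360,160:400],(359,314))])[...,::-1])
E
```

```text
[ 0.4397 -0.016   0.0726] 1.5189881139860422 0.03487779651553431 [-0.3 -0.6  0.1]
```

View pics/8.png

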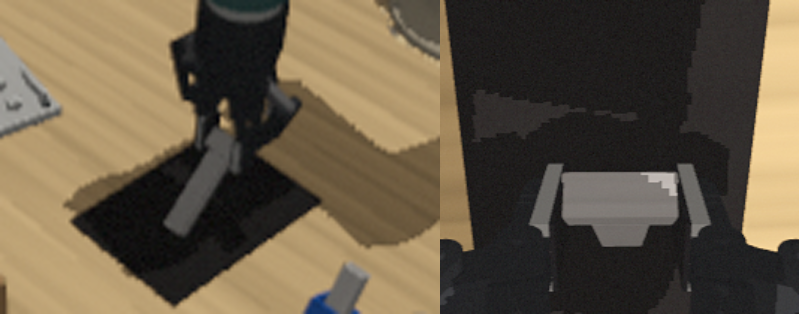

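The bolt leans about 45° and pivots cleanly with its foot on the mat. I'll continue down.

play_rows(
  series=[
    {"fingers": 0.6,"dx": -5,"dy": 0,"dz": -7,"turn": 0},
    {"fingers": 0.6,"dx": -5,"dy": 0,"dz": -8,"turn": 0},
    {"fingers": 0.6,"dx": -5,"dy": 0,"dz": -8,"turn": 0},
    {"fingers": 0.6,"dx": -4,"dy": 0,"dz": -8,"turn": 0},
    {"fingers": 0.6,"dx": -2,"dy": 0,"dz": -7,"turn": 0},
    {"fingers": 0.6,"dx": 0,"dy": 0,"dz": 0,"turn": 0},
  ],
)

```text
clock: 10.58
position: [0.4132, -0.0145, 0.0374]
ee_rot: [-0.0, 0.725, 0.689, 0.007]
contact_force: [-0.4, 0.6, 2.8]
width: 0.0344
```

play_rows(
  series=[
    {"fingers": 0.6,"dx": -1,"dy": 0,"dz": -7,"turn": 0},
    {"fingers": 0.6,"dx": -1,"dy": 0,"dz": -6,"turn": 0},
    {"fingers": 0.6,"dx": 0,"dy": 0,"dz": -4,"turn": 0},
    {"fingers": 0.6,"dx": 0,"dy": 0,"dz": 0,"turn": 0},
  ],
)

```text
clock: 10.92
position: [0.4099, -0.0144, 0.0213]
ee_rot: [-0.001, 0.724, 0.689, 0.006]
contact_force: [-2.3, 1.6, 4.9]
width: 0.0347
```

play_rows(
  series=[
    {"fingers": 0.6,"dx": 0,"dy": 0,"dz": -3,"turn": 0},
    {"fingers": 0.6,"dx": 0,"dy": 0,"dz": 0,"turn": 0},
    {"fingers": -0.4,"dx": 0,"dy": 0,"dz": 0,"turn": 0},
    {"fingers": -0.4,"dx": 0,"dy": 0,"dz": 0,"turn": 0},
    {"fingers": -0.4,"dx": 0,"dy": 0,"dz": 0,"turn": 0},
    {"fingers": -0.4,"dx": 0,"dy": 0,"dz": 0,"turn": 0},
    {"fingers": -0.4,"dx": 0,"dy": 0,"dz": 8,"turn": 0},
    {"fingers": -0.4,"dx": 0,"dy": 0,"dz": 20,"turn": 0},
    {"fingers": -0.4,"dx": 3,"dy": 0,"dz": 30,"turn": 0},
    {"fingers": -0.4,"dx": 10,"dy": 0,"dz": 30,"turn": 0},
    {"fingers": -0.4,"dx": 10,"dy": 0,"dz": 30,"turn": 0},
    {"fingers": -0.4,"dx": 10,"dy": 0,"dz": 25,"turn": 0},
    {"fingers": -0.4,"dx": 5,"dy": 0,"dz": 15,"turn": 0},
    {"fingers": -0.4,"dx": 0,"dy": 0,"dz": 0,"turn": 0},
    {"fingers": -0.4,"dx": 0,"dy": 0,"dz": 0,"turn": 0},
    {"fingers": -0.4,"dx": 0,"dy": 0,"dz": 0,"turn": 0},
  ],
)

```text
clock: 12.25
position: [0.4483, -0.0146, 0.1889]
ee_rot: [0.0, 0.725, 0.689, 0.006]
contact_force: [-0.2, -0.2, -0.6]
width: 0.0599
```

```bash
cat >> h.py <<'E'
def stat(s): print(s["clock"],s["position"].round(4),"yaw",yaw(s).round(4),"w",s["width"].round(4),s["contact_force"].round(1),"qd",np.abs(s["qd"]).max().round(3))
def outline(reg,im,z,s=None):
    c=max(cv2.findContours(reg.astype(np.uint8),0,cv2.CHAIN_APPROX_NONE)[0],key=cv2.contourArea)[:,0]
    return np.array([hit(im,p,z,s)[:2] for p in c])
E
python3 - <<'E'
from h import *
s=get_state(); w=get_image("wrist"); stat(s)
np.save("w9.npy",w["pixels"])
for d in masks_of(w,"tbolt"):
    if d["p"]<.3: continue
    o=outline(d["region"],w,.018,s).astype(np.float32)
    (c,sz,a)=cv2.minAreaRect(o*1000); print(round(d["p"],2),d["xy"],np.round(c,1),np.round(sz,1),round(a,1),(-cv2.boxPoints((c,sz,a))).round(0).tolist())
save(w,"9.png",(100,60,460,330),2.2)
E
```

```text
Traceback (most recent call last):
  File "h.py", line 25, in stat
    def stat(s): print(s["clock"],s["position"].round(4),"yaw",yaw(s).round(4),"w",s["width"].round(4),s["contact_force"].round(1),"qd",np.abs(s["qd"]).max().round(3))
                                                                                   ^^^^^^^^^^^^^^^^
AttributeError: 'float' object has no attribute 'round'
```

```bash
sed -i 's/s\["width"\].round(4)/round(s["width"],4)/' h.py
python3 - <<'E'
from h import *
s=get_state(); w=get_image("wrist"); stat(s)
for d in masks_of(w,"tbolt"):
    if d["p"]<.3: continue
    o=outline(d["region"],w,.018,s).astype(np.float32)
    (c,sz,a)=cv2.minAreaRect(o*1000); print(round(d["p"],2),d["xy"],np.round(c,1),np.round(sz,1),round(a,1),cv2.boxPoints((c,sz,a)).round(0).tolist())
save(w,"9.png",(100,60,460,330),2.2)
E
```

```text
12.3 [ 0.4477 -0.0145  0.1883] yaw 1.5207 w 0.0597 [ 0.1  0.4 -0.5] qd 0.018
```

View pics/9.png

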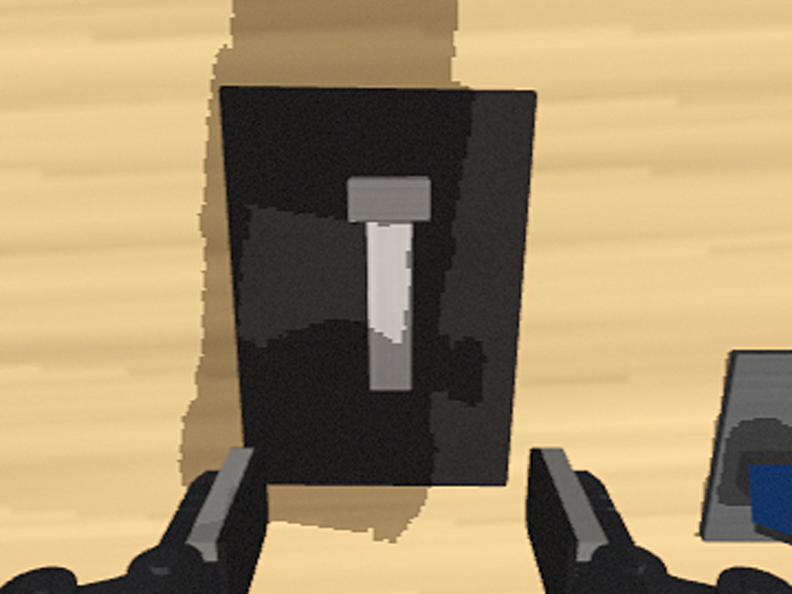

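The bolt lies flat on the mat with its head towards the robot: head centre at crop (389,199), foot end at (391,390). The networks missed it here, so I'll use these pixels.

```bash
python3 - <<'E'
from h import *
s=get_state(); w=get_image("wrist"); stat(s)
P={k:hit(w,(p[0]/2.2+100,p[1]/2.2+60),.018,s) for k,p in dict(hl=(347,178),hr=(431,178),br=(431,220),sl=(367,223),sr=(412,223),fl=(371,390),fr=(411,390)).items()}
for k,v in P.items(): print(k,v[:2].round(4))
h=(P["hl"]+P["hr"])/2; f=(P["fl"]+P["fr"])/2; d=f-h
print("len",np.hypot(*d[:2]),"yaw",np.arctan2(d[1],d[0]),"mid",(f-.045*d/np.linalg.norm(d)).round(4))
E
```

```text
12.4 [ 0.4474 -0.0144  0.1877] yaw 1.5207 w 0.06 [-0.1  0.3  0.2] qd 0.005
hl [ 0.3979 -0.0318]
hr [0.3998 0.0046]
br [0.418 0.004]
sl [ 0.4179 -0.0244]
sr [ 0.4189 -0.0045]
fl [ 0.4987 -0.0277]
fr [ 0.4998 -0.0084]
len 0.10050938744404259 yaw -0.043691340175359285 mid [ 0.4543 -0.0161  0.018 ]
```

play_rows(
  series=[
    {"fingers": -0.4,"dx": 4,"dy": -15,"dz": 0,"turn": -0.014},
    {"fingers": -0.4,"dx": 4,"dy": -24,"dz": 1,"turn": -0.014},
    {"fingers": -0.4,"dx": 4,"dy": -24,"dz": 1,"turn": -0.014},
    {"fingers": -0.4,"dx": 4,"dy": -24,"dz": 1,"turn": -0.014},
    {"fingers": -0.4,"dx": 4,"dy": -24,"dz": 1,"turn": -0.014},
    {"fingers": -0.4,"dx": 4,"dy": -24,"dz": 1,"turn": -0.014},
    {"fingers": -0.4,"dx": 4,"dy": -24,"dz": 1,"turn": -0.014},
    {"fingers": -0.4,"dx": 4,"dy": -24,"dz": 1,"turn": -0.014},
    {"fingers": -0.4,"dx": 4,"dy": -24,"dz": 1,"turn": -0.014},
    {"fingers": -0.4,"dx": 4,"dy": -24,"dz": 1,"turn": -0.014},
    {"fingers": -0.4,"dx": 4,"dy": -24,"dz": 1,"turn": -0.014},
    {"fingers": -0.4,"dx": 0,"dy": -15,"dz": 0,"turn": -0.01},
    {"fingers": -0.4,"dx": 0,"dy": 0,"dz": 0,"turn": 0},
    {"fingers": -0.4,"dx": 0,"dy": 0,"dz": 0,"turn": 0},
    {"fingers": -0.4,"dx": 0,"dy": 0,"dz": 0,"turn": 0},
    {"fingers": -0.4,"dx": 0,"dy": 0,"dz": 0,"turn": 0},
  ],
)

```text
clock: 13.78
position: [0.4799, -0.2899, 0.1806]
ee_rot: [-0.02, 0.781, 0.625, 0.001]
contact_force: [0.1, -0.0, 0.3]
width: 0.0602
```

```bash
python3 - <<'E'
from h import *
s=get_state(); w=get_image("wrist"); stat(s)
np.savez("n.npz",p=w["pixels"]); import pickle; pickle.dump((s,w),open("n.pkl","wb"))
for l in("nest","keeper","keeper_knob"):
  for d in masks_of(w,l)[:2]:
    o=outline(d["region"],w,.012,s).astype(np.float32)*1000
    print(l,round(d["p"],2),d["xy"],int(d["region"].sum()),cv2.boxPoints(cv2.minAreaRect(o)).round(0).tolist())
    y,x=np.where(d["region"]); print(x.min(),x.max(),y.min(),y.max())
E
```

```text
13.7833 [ 0.4799 -0.2899  0.1806] yaw 1.3496 w 0.0602 [ 0.1 -0.   0.3] qd 0.02
nest 0.83 [270.6, 210.4] 18443 [[414.0, -357.0], [593.0, -404.0], [632.0, -258.0], [453.0, -210.0]]
193 349 147 313
keeper 0.96 [228.0, 249.4] 1787 [[479.0, -360.0], [597.0, -391.0], [604.0, -362.0], [487.0, -331.0]]
209 238 211 313
keeper 0.33 [504.8, 114.0] 17054 [[358.0, -95.0], [554.0, -104.0], [558.0, -4.0], [363.0, 5.0]]
463 559 0 222
keeper_knob 0.61 [227.6, 252.7] 1829 [[480.0, -359.0], [598.0, -391.0], [606.0, -363.0], [488.0, -331.0]]
210 238 212 314
```

```bash
python3 - <<'E'
from h import *; import pickle
s,w=pickle.load(open("n.pkl","rb")); save(w,"10.png",(180,135,370,325),3.15)
E
```

```text
(no output)
```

View pics/10.png

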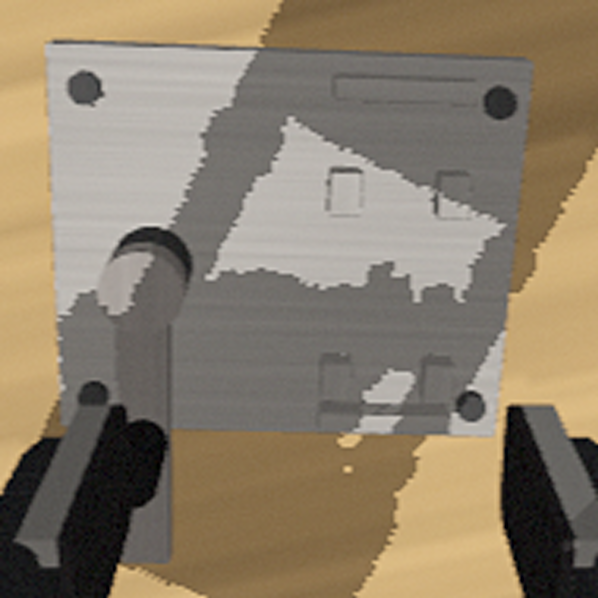

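The nest crop shows the near guide blocks at (347,192) and (453,195), and the far blocks at (337,378) and (438,378). The end stops are at (407,88) and (385,410). The pivot disc is at (145,275), with the knob beside the left finger at (145,460). Next I'll fit the nest pose.

```bash
cat > fit.py <<'E'
from h import *; import pickle
from scipy.optimize import minimize,least_squares
s,w=pickle.load(open("n.pkl","rb"))
g=lambda p,z:hit(w,(p[0]/3.15+180,p[1]/3.15+135),z,s)
# (crop px, nest x,y (nan unknown), z)
pts=[((363,168),-30,-12,22),((362,215),-16,-12,22),((438,172),-30,12,22),((353,356),34,-12,22),((424,358),34,12,22),((353,400),48,-12,22)]
W=np.array([g(p,z/1000)[:2] for p,_,_,z in pts])*1000; N=np.array([(x,y) for _,x,y,_ in pts],float)
def T(q,n): c,si=np.cos(q[2]),np.sin(q[2]); return n@np.array([[c,si],[-si,c]])+q[:2]
r=least_squares(lambda q:(T(q,N)-W).ravel(),[500,-303,-.22]); print("pts",r.x.round(3),r.fun.reshape(-1,2).round(1).tolist())
# edge refine
G=cv2.GaussianBlur(cv2.cvtColor(w["pixels"],cv2.COLOR_RGB2GRAY).astype(np.float32),(0,0),.8)
mag=np.hypot(cv2.Sobel(G,5,1,0),cv2.Sobel(G,5,0,1)); mag=np.minimum(mag,60)
t=np.linspace(0,1,20)[:,None]; E=[]
for x0,x1 in((34,48),(-30,-16)):
  for y in(-12,12):
    yo=y+np.sign(y)*9
    for a,b in(((x0,y),(x1,y)),((x0,y),(x0,yo)),((x1,y),(x1,yo))): E.append((np.array(a)*(1-t)+np.array(b)*t,22))
E3=[(e,z) for e,z in E]
def cost(q):
    v=0
    for e,z in E3:
        P=np.c_[T(q,e),np.full(len(e),z)]/1000; u=proj(w,P,s).astype(np.float32)
        v-=cv2.remap(mag,u[:,0].copy(),u[:,1].copy(),1).mean()
    return v
best=min((minimize(cost,r.x+np.array(d),method="Nelder-Mead",options=dict(initial_simplex=r.x+np.array(d)+np.array([[0,0,0],[1.5,0,0],[0,1.5,0],[0,0,.02]]))) for d in((0,0,0),(2,0,0),(-2,0,0),(0,2,0),(0,-2,0))),key=lambda o:o.fun)
q=best.x; print("edge",q.round(3),best.fun,"vs",cost(r.x))
for n,p in dict(mid=(5,0),pivot=(5,-78),knob0=(55,-78),knob90=(5,-28)).items(): print(n,T(q,np.array([p],float)).round(1),T(r.x,np.array([p],float)).round(1))
print("pivot px crop",((proj(w,np.r_[T(r.x,np.array([[5.,-78]]))[0],29][None]/1000,s)-[180,135])*3.15).round(0),"knobtop",((proj(w,np.r_[T(r.x,np.array([[55.,-78]]))[0],65][None]/1000,s)-[180,135])*3.15).round(0))
E
python3 fit.py
```

```text
pts [ 5.06211e+02 -2.65475e+02 -2.52000e-01] [[0.1, -0.3], [-1.0, -0.4], [-0.4, 0.6], [1.1, -0.2], [1.1, 0.5], [-0.8, -0.3]]
edge [ 5.07133e+02 -2.67758e+02 -2.67000e-01] -531.3734130859375 vs -455.67245
mid [[ 512.  -269.1]] [[ 511.1 -266.7]]
pivot [[ 491.3 -344.3]] [[ 491.6 -342.3]]
knob0 [[ 539.6 -357.5]] [[ 540.  -354.7]]
knob90 [[ 504.6 -296.1]] [[ 504.1 -293.8]]
pivot px crop [[146. 279.]] knobtop [[132. 484.]]
```

```bash
cat >> fit.py <<'E'
A,B,C=[g(p,.012)[:2] for p in((47,42),(533,60),(62,420))]
d=B-A; print("plate yaw top",np.arctan2(-d[0],d[1]),"left",np.arctan2(*(C-A)[::-1]), "w",np.hypot(*d))
for yw in(-.25,-.255,-.26):
    o=min((minimize(lambda p:cost([p[0],p[1],yw]),r.x[:2]+np.array(d),method="Nelder-Mead",options=dict(initial_simplex=r.x[:2]+np.array(d)+np.array([[0,0],[1.,0],[0,1.]]))) for d in((0,0),(1,0),(-1,0),(0,1),(0,-1))),key=lambda o:o.fun); print(yw,o.x.round(1),o.fun)
I=cv2.resize(w["pixels"],None,fx=4,fy=4,interpolation=cv2.INTER_CUBIC)
print("gray row near blocks (y=196):",cv2.cvtColor(w["pixels"],cv2.COLOR_RGB2GRAY)[194:200,282:334].mean(0).round(0).astype(int).tolist())
print("far (y=256):",cv2.cvtColor(w["pixels"],cv2.COLOR_RGB2GRAY)[252:258,278:330].mean(0).round(0).astype(int).tolist())
E
python3 fit.py
```

```text
pts [ 5.06211e+02 -2.65475e+02 -2.52000e-01] [[0.1, -0.3], [-1.0, -0.4], [-0.4, 0.6], [1.1, -0.2], [1.1, 0.5], [-0.8, -0.3]]
edge [ 5.07133e+02 -2.67758e+02 -2.67000e-01] -531.3734130859375 vs -455.67245
mid [[ 512.  -269.1]] [[ 511.1 -266.7]]
pivot [[ 491.3 -344.3]] [[ 491.6 -342.3]]
knob0 [[ 539.6 -357.5]] [[ 540.  -354.7]]
knob90 [[ 504.6 -296.1]] [[ 504.1 -293.8]]
pivot px crop [[146. 279.]] knobtop [[132. 484.]]
plate yaw top -0.26060582686793415 left -0.26163291003611333 w 0.14906832418827448
-0.25 [ 507.3 -267.9] -512.7178344726562
-0.255 [ 507.3 -267.8] -520.8358764648438
-0.26 [ 507.3 -267.8] -527.1769409179688
gray row near blocks (y=196): [185, 165, 144, 171, 184, 180, 180, 180, 181, 183, 184, 184, 168, 170, 181, 180, 180, 180, 180, 180, 180, 180, 180, 179, 179, 179, 180, 180, 180, 180, 174, 176, 181, 182, 167, 131, 95, 128, 146, 133, 129, 121, 122, 118, 111, 112, 111, 108, 107, 110, 109, 109]
far (y=256): [112, 112, 113, 102, 103, 111, 111, 110, 110, 110, 112, 112, 112, 108, 108, 111, 112, 112, 111, 111, 119, 122, 130, 152, 158, 175, 178, 170, 170, 170, 169, 171, 161, 131, 109, 97, 92, 106, 112, 110, 110, 110, 111, 112, 113, 111, 110, 112, 114, 111, 119, 122]
```

```bash
cat > f2.py <<'E'
from h import *; import pickle
s,w=pickle.load(open("n.pkl","rb"))
for l,r,v in((294.8,318.8,196.5),(291.8,314.8,254.5)):
    a,b=hit(w,(l,v),.022,s),hit(w,(r,v),.022,s); print(a[:2].round(4),b[:2].round(4),"gap",np.hypot(*(b-a)[:2]),"c",((a+b)/2)[:2].round(4))
for q in((.5062,-.2655,-.252),(.5073,-.2678,-.26),(.5068,-.2665,-.26)):
    d=lambda x:(np.array(q[:2])+x/1000*np.array([np.cos(q[2]),np.sin(q[2])])).round(4); print(d(-23),d(41))
E
python3 f2.py
```

```text
[ 0.482  -0.2714] [ 0.4873 -0.2485] gap 0.02355746923345287 c [ 0.4847 -0.26  ]
[ 0.5421 -0.2872] [ 0.5476 -0.2639] gap 0.02393821991248204 c [ 0.5449 -0.2756]
[ 0.4839 -0.2598] [ 0.5459 -0.2757]
[ 0.4851 -0.2619] [ 0.5469 -0.2783]
[ 0.4846 -0.2606] [ 0.5464 -0.277 ]
```

play_rows(
  series=[
    {"fingers": -0.4,"dx": -2,"dy": 15,"dz": 1,"turn": 0.014},
    {"fingers": -0.4,"dx": -2,"dy": 24,"dz": 1,"turn": 0.014},
    {"fingers": -0.4,"dx": -2,"dy": 24,"dz": 1,"turn": 0.014},
    {"fingers": -0.4,"dx": -2,"dy": 24,"dz": 1,"turn": 0.014},
    {"fingers": -0.4,"dx": -2,"dy": 24,"dz": 0,"turn": 0.014},
    {"fingers": -0.4,"dx": -2,"dy": 24,"dz": 0,"turn": 0.014},
    {"fingers": -0.4,"dx": -2,"dy": 24,"dz": 0,"turn": 0.014},
    {"fingers": -0.4,"dx": -2,"dy": 24,"dz": 0,"turn": 0.014},
    {"fingers": -0.4,"dx": -2,"dy": 24,"dz": 0,"turn": 0.014},
    {"fingers": -0.4,"dx": -2,"dy": 24,"dz": 0,"turn": 0.014},
    {"fingers": -0.4,"dx": -2,"dy": 24,"dz": 0,"turn": 0.014},
    {"fingers": -0.4,"dx": 0,"dy": 15,"dz": 0,"turn": 0.012},
    {"fingers": -0.4,"dx": 0,"dy": 0,"dz": 0,"turn": 0},
    {"fingers": -0.4,"dx": 0,"dy": 0,"dz": 0,"turn": 0},
    {"fingers": -0.4,"dx": 0,"dy": 0,"dz": 0,"turn": 0},
  ],
)

```text
clock: 15.23
position: [0.4476, 0.0073, 0.1896]
ee_rot: [-0.019, 0.718, 0.696, 0.003]
contact_force: [-0.2, 0.2, -0.6]
width: 0.0599
```

play_rows(
  series=[
    {"fingers": -0.4,"dx": 3,"dy": -10,"dz": -10,"turn": -0.012},
    {"fingers": -0.4,"dx": 2,"dy": -8,"dz": -20,"turn": 0},
    {"fingers": -0.4,"dx": 0,"dy": 0,"dz": -25,"turn": 0},
    {"fingers": -0.4,"dx": 0,"dy": 0,"dz": -25,"turn": 0},
    {"fingers": -0.4,"dx": 0,"dy": 0,"dz": -20,"turn": 0},
    {"fingers": -0.4,"dx": 0,"dy": 0,"dz": -10,"turn": 0},
    {"fingers": -0.4,"dx": 0,"dy": 0,"dz": 0,"turn": 0},
    {"fingers": -0.4,"dx": 0,"dy": 0,"dz": 0,"turn": 0},
    {"fingers": -0.4,"dx": 0,"dy": 0,"dz": 0,"turn": 0},
  ],
)

```text
clock: 15.98
position: [0.4547, -0.0238, 0.0726]
ee_rot: [-0.015, 0.727, 0.687, 0.002]
contact_force: [0.6, 0.6, 0.2]
width: 0.0597
```

play_rows(
  series=[
    {"fingers": -0.4,"dx": 0,"dy": 6,"dz": -10,"turn": 0.008},
    {"fingers": -0.4,"dx": 0,"dy": 1,"dz": -15,"turn": 0},
    {"fingers": -0.4,"dx": 0,"dy": 0,"dz": -12,"turn": 0},
    {"fingers": -0.4,"dx": 0,"dy": 0,"dz": -8,"turn": 0},
    {"fingers": -0.4,"dx": 0,"dy": 0,"dz": 0,"turn": 0},
    {"fingers": -0.4,"dx": 0,"dy": 0,"dz": 0,"turn": 0},
    {"fingers": -0.4,"dx": 0,"dy": 0,"dz": 0,"turn": 0},
  ],
)

```text
clock: 16.57
position: [0.4613, -0.0208, 0.0314]
ee_rot: [-0.009, 0.725, 0.689, 0.006]
contact_force: [0.1, -0.5, 0.1]
width: 0.0598
```

play_rows(
  series=[
    {"fingers": -0.4,"dx": -4,"dy": 3,"dz": -5,"turn": 0},
    {"fingers": -0.4,"dx": -2,"dy": 1,"dz": -5,"turn": 0},
    {"fingers": -0.4,"dx": 0,"dy": 0,"dz": -2,"turn": 0},
    {"fingers": -0.4,"dx": 0,"dy": 0,"dz": 0,"turn": 0},
    {"fingers": -0.4,"dx": 0,"dy": 0,"dz": 0,"turn": 0},
  ],
)

```text
clock: 16.98
position: [0.456, -0.0167, 0.0203]
ee_rot: [-0.007, 0.725, 0.689, 0.007]
contact_force: [-0.5, 0.5, 0.2]
width: 0.0597
```

play_rows(
  series=[
    {"fingers": -0.4,"dx": 0,"dy": 0,"dz": -3,"turn": 0},
    {"fingers": 0.9,"dx": 0,"dy": 0,"dz": 0,"turn": 0},
    {"fingers": 0.9,"dx": 0,"dy": 0,"dz": 0,"turn": 0},
    {"fingers": 0.9,"dx": 0,"dy": 0,"dz": 0,"turn": 0},
    {"fingers": 0.9,"dx": 0,"dy": 0,"dz": 0,"turn": 0},
    {"fingers": 0.9,"dx": 0,"dy": 0,"dz": 0,"turn": 0},
    {"fingers": 0.9,"dx": 0,"dy": 0,"dz": 0,"turn": 0},
    {"fingers": 0.9,"dx": 0,"dy": 0,"dz": 0,"turn": 0},
  ],
  squeeze=60,
)

```text
clock: 17.65
position: [0.4564, -0.0167, 0.0174]
ee_rot: [-0.007, 0.725, 0.689, 0.008]
contact_force: [-0.2, 0.6, 0.3]
width: 0.0181
```

play_rows(
  series=[
    {"fingers": 0.9,"dx": 0,"dy": 0,"dz": 8,"turn": 0},
    {"fingers": 0.9,"dx": 0,"dy": 0,"dz": 15,"turn": 0},
    {"fingers": 0.9,"dx": 0,"dy": 0,"dz": 20,"turn": 0},
    {"fingers": 0.9,"dx": 0,"dy": 0,"dz": 20,"turn": 0},
    {"fingers": 0.9,"dx": 3,"dy": -8,"dz": 15,"turn": -0.014},
    {"fingers": 0.9,"dx": 5,"dy": -18,"dz": 10,"turn": -0.016},
    {"fingers": 0.9,"dx": 6,"dy": -22,"dz": 1,"turn": -0.016},
    {"fingers": 0.9,"dx": 6,"dy": -22,"dz": 1,"turn": -0.016},
    {"fingers": 0.9,"dx": 6,"dy": -22,"dz": 1,"turn": -0.016},
    {"fingers": 0.9,"dx": 6,"dy": -22,"dz": 1,"turn": -0.016},
    {"fingers": 0.9,"dx": 6,"dy": -22,"dz": 1,"turn": -0.016},
    {"fingers": 0.9,"dx": 6,"dy": -22,"dz": 1,"turn": -0.016},
    {"fingers": 0.9,"dx": 6,"dy": -22,"dz": 1,"turn": -0.016},
    {"fingers": 0.9,"dx": 6,"dy": -22,"dz": 1,"turn": -0.016},
    {"fingers": 0.9,"dx": 6,"dy": -18,"dz": 1,"turn": -0.016},
    {"fingers": 0.9,"dx": 3,"dy": -12,"dz": 1,"turn": -0.008},
    {"fingers": 0.9,"dx": 0,"dy": 0,"dz": 0,"turn": 0},
    {"fingers": 0.9,"dx": 0,"dy": 0,"dz": 0,"turn": 0},
    {"fingers": 0.9,"dx": 0,"dy": 0,"dz": 0,"turn": 0},
  ],
)

```text
clock: 19.23
position: [0.5147, -0.2565, 0.1231]
ee_rot: [-0.011, 0.787, 0.617, 0.006]
contact_force: [0.3, -0.2, -2.4]
width: 0.0182
```

```bash
python3 - <<'E'
from h import *
s=get_state(); stat(s); print(R.from_quat(np.roll(s["ee_rot"],-1)).as_matrix().round(3))
w=get_image("wrist")
for l in("tbolt","nest"):
  for d in masks_of(w,l)[:2]: print(l,d["p"],d["xy"],d["region"].sum())
E
```

```text
19.2333 [ 0.5147 -0.2565  0.1231] yaw 1.33 w 0.0182 [ 0.3 -0.2 -2.4] qd 0.018
[[ 0.238  0.971 -0.004]
 [ 0.971 -0.238  0.025]
 [ 0.023 -0.01  -1.   ]]
tbolt 0.62 [277.1, 236.1] 9579
tbolt 0.38 [79.1, 348.4] 4647
nest 0.71 [194.3, 192.2] 22451
```

play_rows(
  series=[
    {"fingers": 0.9,"dx": -1,"dy": -6,"dz": -10,"turn": -0.012},
    {"fingers": 0.9,"dx": 0,"dy": -3,"dz": -15,"turn": 0},
    {"fingers": 0.9,"dx": 0,"dy": 0,"dz": -10,"turn": 0},
    {"fingers": 0.9,"dx": 0,"dy": 0,"dz": -5,"turn": 0},
    {"fingers": 0.9,"dx": 0,"dy": 0,"dz": 0,"turn": 0},
    {"fingers": 0.9,"dx": 0,"dy": 0,"dz": 0,"turn": 0},
    {"fingers": 0.9,"dx": 0,"dy": 0,"dz": 0,"turn": 0},
  ],
)

```text
clock: 19.97
position: [0.5123, -0.2618, 0.0799]
ee_rot: [-0.012, 0.79, 0.613, 0.006]
contact_force: [0.1, -0.0, -2.6]
width: 0.0182
```

```bash
python3 - <<'E'
from h import *
import pickle
s=get_state(); stat(s); w=get_image("wrist"); pickle.dump((s,w),open("b.pkl","wb"))
r=R.from_quat(np.roll(s["ee_rot"],-1)).as_matrix()
for d in masks_of(w,"tbolt")[:1]:
  o=outline(d["region"],w,s["position"][2]+.0006,s); o=np.c_[o,np.full(len(o),s["position"][2]+.0006)]
  t=(o-s["position"])@r*1000; print(d["p"],t.min(0).round(1),t.max(0).round(1))
  for y in range(-60,20,6):
    k=t[np.abs(t[:,1]-y)<1.5]; 
    if len(k): print(y,k[:,0].min().round(1),k[:,0].max().round(1))
E
```

```text
19.9667 [ 0.5123 -0.2618  0.0799] yaw 1.3209 w 0.0182 [ 0.1 -0.  -2.6] qd 0.002
0.85 [-19.  -58.5  -1.4] [17.4 43.8  0.5]
-54 -18.9 17.2
-48 -18.3 17.4
-42 -18.1 16.8
-36 -10.7 9.2
-30 -10.4 9.4
-24 -10.1 9.4
-18 -10.2 9.2
-12 -10.3 8.8
-6 -9.5 8.4
0 -9.6 8.5
6 -9.6 8.6
12 -9.3 8.3
18 -9.9 8.9
```

play_rows(
  series=[
    {"fingers": 0.9,"dx": 0,"dy": -4,"dz": -8,"turn": -0.005},
    {"fingers": 0.9,"dx": 0,"dy": -1,"dz": -10,"turn": 0},
    {"fingers": 0.9,"dx": 0,"dy": 0,"dz": -8,"turn": 0},
    {"fingers": 0.9,"dx": 0,"dy": 0,"dz": -4,"turn": 0},
    {"fingers": 0.9,"dx": 0,"dy": 0,"dz": 0,"turn": 0},
    {"fingers": 0.9,"dx": 0,"dy": 0,"dz": 0,"turn": 0},
    {"fingers": 0.9,"dx": 0,"dy": 0,"dz": 0,"turn": 0},
  ],
)

```text
clock: 20.65
position: [0.5131, -0.2682, 0.0477]
ee_rot: [-0.011, 0.791, 0.611, 0.006]
contact_force: [0.2, -1.3, -2.3]
width: 0.0181
```

```bash
python3 - <<'E'
from h import *
import pickle
s=get_state(); stat(s); w=get_image("wrist"); pickle.dump((s,w),open("c.pkl","wb"))
q=(506.5,-265.8,-.256)
# ASCII-free check: profile across near blocks (nest x=-23) outside bolt, y from -40..40 at z=.022
g=cv2.GaussianBlur(cv2.cvtColor(w["pixels"],cv2.COLOR_RGB2GRAY).astype(np.float32),(0,0),.6)
c,n=np.cos(q[2]),np.sin(q[2])
def prof(P): u=proj(w,P,s).astype(np.float32); return cv2.remap(g,u[:,0].copy(),u[:,1].copy(),1).ravel().round(0).astype(int).tolist()
for x in(-26,-20):
  for a,b in((-30,-8),(8,30)):
    ys=np.arange(a,b+1); P=np.c_[q[0]+c*x-n*ys,q[1]+n*x+c*ys,np.full(len(ys),22.)]/1000; print(x,a,prof(P))
print("corner px",proj(w,np.array([[q[0]+c*x-n*y,q[1]+n*x+c*y,22] for x,y in((-30,-12),(-16,-12),(-30,12),(-16,12),(34,-12),(34,12))])/1000,s).round(1).tolist())
E
```

```text
20.65 [ 0.5131 -0.2682  0.0477] yaw 1.315 w 0.0181 [ 0.2 -1.3 -2.3] qd 0.006
-26 -30 [129, 129, 129, 128, 128, 127, 127, 128, 114, 112, 113, 115, 115, 114, 113, 114, 115, 114, 114, 114, 112, 113, 114]
-26 8 [113, 113, 113, 112, 112, 114, 113, 113, 112, 113, 113, 112, 112, 114, 124, 125, 125, 126, 126, 126, 126, 126, 126]
-20 -30 [131, 130, 131, 130, 130, 130, 130, 129, 122, 125, 126, 126, 126, 126, 127, 129, 129, 120, 110, 116, 118, 119, 119]
-20 8 [116, 116, 115, 109, 114, 125, 126, 126, 127, 126, 127, 129, 129, 125, 124, 128, 128, 128, 128, 129, 128, 128, 128]
corner px [[257.9, 195.8], [258.5, 220.6], [303.1, 195.6], [302.5, 220.3], [260.3, 299.4], [300.5, 298.9]]
```

play_rows(
  series=[
    {"fingers": 0.9,"dx": 0,"dy": 0.6,"dz": -6,"turn": 0},
    {"fingers": 0.9,"dx": 0,"dy": 0,"dz": -5,"turn": 0},
    {"fingers": 0.9,"dx": 0,"dy": 0,"dz": 0,"turn": 0},
    {"fingers": 0.9,"dx": 0,"dy": 0,"dz": 0,"turn": 0},
  ],
)

```text
clock: 21.03
position: [0.5138, -0.2678, 0.0365]
ee_rot: [-0.01, 0.791, 0.611, 0.007]
contact_force: [-0.2, 0.8, -2.7]
width: 0.0186
```

play_rows(
  series=[
    {"fingers": 0.9,"dx": -0.5,"dy": 0.5,"dz": -4,"turn": 0},
    {"fingers": 0.9,"dx": 0,"dy": 0,"dz": -4,"turn": 0},
    {"fingers": 0.9,"dx": 0,"dy": 0,"dz": 0,"turn": 0},
    {"fingers": 0.9,"dx": 0,"dy": 0,"dz": 0,"turn": 0},
  ],
)

```text
clock: 21.37
position: [0.5133, -0.2672, 0.0277]
ee_rot: [-0.01, 0.791, 0.611, 0.007]
contact_force: [0.1, -0.5, -2.5]
width: 0.0186
```

play_rows(
  series=[
    {"fingers": 0.9,"dx": 0,"dy": 0,"dz": -2,"turn": 0},
    {"fingers": 0.9,"dx": 0,"dy": 0,"dz": -1,"turn": 0},
    {"fingers": 0.9,"dx": 0,"dy": 0,"dz": 0,"turn": 0},
  ],
)

```text
clock: 21.62
position: [0.5135, -0.2673, 0.0257]
ee_rot: [-0.009, 0.791, 0.611, 0.007]
contact_force: [0.5, 0.2, -2.4]
width: 0.0184
```

play_rows(
  series=[
    {"fingers": 0.9,"dx": 0,"dy": 0,"dz": -1.5,"turn": 0},
    {"fingers": 0.9,"dx": 0,"dy": 0,"dz": 0,"turn": 0},
    {"fingers": 0.9,"dx": 0,"dy": 0,"dz": 0,"turn": 0},
  ],
)

```text
clock: 21.87
position: [0.5141, -0.2677, 0.026]
ee_rot: [-0.008, 0.791, 0.611, 0.007]
contact_force: [-0.4, -0.2, -2.7]
width: 0.0181
```

play_rows(
  series=[
    {"fingers": 0.9,"dx": 0,"dy": 0,"dz": -2,"turn": 0},
    {"fingers": 0.9,"dx": 0,"dy": 0,"dz": -2,"turn": 0},
    {"fingers": 0.9,"dx": 0,"dy": 0,"dz": 0,"turn": 0},
  ],
)

```text
clock: 22.12
position: [0.5144, -0.268, 0.026]
ee_rot: [-0.008, 0.791, 0.612, 0.007]
contact_force: [0.3, -0.1, -2.7]
width: 0.0185
```

play_rows(
  series=[
    {"fingers": 0.0,"dx": 0,"dy": 0,"dz": 0,"turn": 0},
    {"fingers": 0.0,"dx": 0,"dy": 0,"dz": 0,"turn": 0},
    {"fingers": 0.0,"dx": 0,"dy": 0,"dz": 0,"turn": 0},
    {"fingers": 0.0,"dx": 0,"dy": 0,"dz": 0,"turn": 0},
    {"fingers": 0.0,"dx": 0,"dy": 0,"dz": 10,"turn": 0},
    {"fingers": 0.0,"dx": 0,"dy": 0,"dz": 20,"turn": 0},
    {"fingers": 0.0,"dx": 0,"dy": 0,"dz": 25,"turn": 0},
    {"fingers": 0.0,"dx": 0,"dy": 0,"dz": 25,"turn": 0},
    {"fingers": 0.0,"dx": -5,"dy": -10,"dz": 25,"turn": 0},
    {"fingers": 0.0,"dx": -5,"dy": -10,"dz": 20,"turn": 0},
    {"fingers": 0.0,"dx": -5,"dy": -5,"dz": 10,"turn": 0},
    {"fingers": 0.0,"dx": 0,"dy": 0,"dz": 0,"turn": 0},
    {"fingers": 0.0,"dx": 0,"dy": 0,"dz": 0,"turn": 0},
    {"fingers": 0.0,"dx": 0,"dy": 0,"dz": 0,"turn": 0},
  ],
)

```text
clock: 23.28
position: [0.4977, -0.2924, 0.1681]
ee_rot: [-0.009, 0.791, 0.611, 0.007]
contact_force: [-0.4, -0.5, 0.1]
width: 0.0425
```

```bash
python3 - <<'E'
from h import *
import pickle
s=get_state(); stat(s); w=get_image("wrist"); pickle.dump((s,w),open("d.pkl","wb"))
q=(506.5,-265.8,-.256); c,n=np.cos(q[2]),np.sin(q[2])
for d in masks_of(w,"tbolt")[:2]:
  o=outline(d["region"],w,.026,s)*1000-q[:2]; t=o@np.array([[c,-n],[n,c]])
  print(d["p"],d["xy"],t.min(0).round(1),t.max(0).round(1))
  if t[:,0].max()<80:
   for x in range(-52,54,8):
    k=t[np.abs(t[:,0]-x)<2]
    if len(k): print(x,k[:,1].min().round(1),k[:,1].max().round(1))
for l,z in(("keeper",37),("keeper_knob",65)):
 for d in masks_of(w,l)[:1]:
  o=outline(d["region"],w,z/1000,s)*1000-q[:2]; t=o@np.array([[c,-n],[n,c]]); print(l,d["p"],d["xy"],t.min(0).round(1),t.max(0).round(1))
print("pred knobtop",proj(w,np.array([[q[0]+c*55+n*78,q[1]+n*55-c*78,65]])/1000,s),"world",q[0]+c*55+n*78,q[1]+n*55-c*78)
save(w,"11.png",(120,120,440,360),2.4)
E
```

```text
23.2833 [ 0.4977 -0.2924  0.1681] yaw 1.3159 w 0.0425 [-0.4 -0.5  0.1] qd 0.019
0.88 [304.4, 192.0] [-49.5 -18.8] [52.1 17.1]
-44 -18.8 15.7
-36 -18.8 17.0
-28 -11.5 11.0
-20 -10.5 9.6
-12 -11.2 9.0
-4 -11.1 9.3
4 -11.0 8.6
12 -10.8 8.1
20 -10.7 8.4
28 -10.6 9.6
36 -10.4 9.0
44 -11.3 9.3
52 -9.2 8.5
keeper_knob 0.93 [221.6, 219.9] [-17.3 -85.8] [ 47.2 -61.6]
pred knobtop [[219.229772   276.07193678]] world 539.9569713965751 -355.18473619678446
```

```bash
python3 - <<'E'
from h import *
t=get_image("top"); b=get_image("scene"); w=get_image("wrist"); s=get_state()
for n,im in(("top",t),("scene",b)):
  for d in masks_of(im,"tin")[:1]:
    o=outline(d["region"],im,.06); print(n,d["p"],hit(im,d["xy"],.06).round(3),o.min(0).round(3),o.max(0).round(3))
q=(506.5,-265.8,-.256); c,n=np.cos(q[2]),np.sin(q[2])
N=lambda x,y,z:np.array([[q[0]+c*x-n*y,q[1]+n*x+c*y,z]])/1000
for nm,im in(("top",t),("scene",b)):
  print(nm,"knob pred",proj(im,N(55,-78,65)).round(1),proj(im,N(55,-78,37)).round(1),"bar end",proj(im,N(93,-78,37)).round(1),"pivot",proj(im,N(5,-78,37)).round(1))
  for l in("keeper","keeper_knob"):
    for d in masks_of(im,l)[:1]:
      y,x=np.where(d["region"]); print(l,round(d["p"],2),d["xy"],x.min(),x.max(),y.min(),y.max())
  # dark knob pixels near prediction
  u=proj(im,N(55,-78,55))[0].round().astype(int); g=cv2.cvtColor(im["pixels"],cv2.COLOR_RGB2GRAY)[u[1]-10:u[1]+11,u[0]-10:u[0]+11]
  m=g<60; yy,xx=np.where(m); print("dark",m.sum(),(xx.mean()+u[0]-10 if m.any() else None),(yy.mean()+u[1]-10 if m.any() else None),"u",u)
print("qpos6",s["qpos"].round(2))
E
```

```text
top 0.59 [ 0.616 -0.467  0.06 ] [ 0.574 -0.485] [ 0.632 -0.413]
scene 0.74 [ 0.549 -0.332  0.06 ] [ 0.501 -0.366] [ 0.599 -0.301]
top knob pred [[390.4 237.4]] [[388.1 237.9]] bar end [[390.8 225.3]] pivot [[384.4 254.7]]
dark 243 388.82716049382714 237.57201646090536 u [390 238]
scene knob pred [[227.5 141.4]] [[228.3 148.4]] bar end [[217.4 152.3]] pivot [[242.4 143.5]]
keeper 0.72 [229.7, 147.3] 215 246 140 155
keeper_knob 0.72 [229.4, 149.2] 215 246 140 154
dark 36 227.83333333333334 145.55555555555554 u [228 144]
qpos6 [-0.66  0.34  1.61  0.02  1.21 -1.99]
```

The bolt is seated: measured in the nest frame it spans x from -49.5 to 52 and y by about ±10. The knob matches the prediction in the scene camera. I'll go to the knob.

play_rows(
  series=[
    {"fingers": -0.1,"dx": 8,"dy": -12,"dz": 0,"turn": 0},
    {"fingers": -0.1,"dx": 12,"dy": -18,"dz": 0,"turn": 0},
    {"fingers": -0.1,"dx": 10,"dy": -15,"dz": -5,"turn": 0},
    {"fingers": -0.1,"dx": 5,"dy": -9,"dz": -15,"turn": 0},
    {"fingers": -0.1,"dx": 0,"dy": 0,"dz": -20,"turn": 0},
    {"fingers": -0.1,"dx": 0,"dy": 0,"dz": -15,"turn": 0},
    {"fingers": -0.1,"dx": 0,"dy": 0,"dz": -5,"turn": 0},
    {"fingers": -0.1,"dx": 0,"dy": 0,"dz": 0,"turn": 0},
    {"fingers": -0.1,"dx": 0,"dy": 0,"dz": 0,"turn": 0},
    {"fingers": -0.1,"dx": 0,"dy": 0,"dz": 0,"turn": 0},
  ],
)

```text
clock: 24.77
position: [0.533, -0.3478, 0.1038]
ee_rot: [-0.009, 0.791, 0.612, 0.007]
contact_force: [-1.0, -0.1, -0.2]
width: 0.0471
```

play_rows(
  series=[
    {"fingers": -0.1,"dx": 6,"dy": -6,"dz": 0,"turn": 0},
    {"fingers": -0.1,"dx": 0,"dy": 0,"dz": -8,"turn": 0},
    {"fingers": -0.1,"dx": 0,"dy": 0,"dz": -12,"turn": 0},
    {"fingers": -0.1,"dx": 0,"dy": 0,"dz": -10,"turn": 0},
    {"fingers": -0.1,"dx": 0,"dy": 0,"dz": -6,"turn": 0},
    {"fingers": -0.1,"dx": 0,"dy": 0,"dz": -4,"turn": 0},
    {"fingers": -0.1,"dx": 0,"dy": 0,"dz": 0,"turn": 0},
    {"fingers": -0.1,"dx": 0,"dy": 0,"dz": 0,"turn": 0},
  ],
)

```text
clock: 25.43
position: [0.5421, -0.3559, 0.0648]
ee_rot: [-0.005, 0.791, 0.612, 0.008]
contact_force: [-1.3, -0.0, -0.3]
width: 0.0468
```

play_rows(
  series=[
    {"fingers": -0.1,"dx": -1,"dy": 0,"dz": -4,"turn": 0},
    {"fingers": -0.1,"dx": 0,"dy": 0,"dz": -3,"turn": 0},
    {"fingers": -0.1,"dx": 0,"dy": 0,"dz": 0,"turn": 0},
    {"fingers": 0.9,"dx": 0,"dy": 0,"dz": 0,"turn": 0},
    {"fingers": 0.9,"dx": 0,"dy": 0,"dz": 0,"turn": 0},
    {"fingers": 0.9,"dx": 0,"dy": 0,"dz": 0,"turn": 0},
    {"fingers": 0.9,"dx": 0,"dy": 0,"dz": 0,"turn": 0},
    {"fingers": 0.9,"dx": 0,"dy": 0,"dz": 0,"turn": 0},
  ],
  squeeze=25,
)

```text
clock: 26.1
position: [0.5415, -0.3561, 0.0584]
ee_rot: [-0.004, 0.791, 0.612, 0.009]
contact_force: [-0.4, -0.6, -1.0]
width: 0.0149
```

play_rows(
  series=[
    {"fingers": 0.9,"dx": 1,"dy": 6,"dz": 0,"turn": 0},
    {"fingers": 0.9,"dx": 0,"dy": 7,"dz": 0,"turn": 0},
    {"fingers": 0.9,"dx": -1,"dy": 7,"dz": 0,"turn": 0},
    {"fingers": 0.9,"dx": -2,"dy": 7,"dz": 0,"turn": 0},
    {"fingers": 0.9,"dx": 0,"dy": 0,"dz": 0,"turn": 0},
  ],
)

```text
clock: 26.52
position: [0.5452, -0.3382, 0.0584]
ee_rot: [0.008, 0.79, 0.613, 0.007]
contact_force: [-2.7, 3.4, 2.7]
width: 0.0151
```

play_rows(
  series=[
    {"fingers": 0.9,"dx": -2,"dy": 8,"dz": 0,"turn": 0},
    {"fingers": 0.9,"dx": -4,"dy": 8,"dz": 0,"turn": 0},
    {"fingers": 0.9,"dx": -5,"dy": 8,"dz": 0,"turn": 0},
    {"fingers": 0.9,"dx": -6,"dy": 7,"dz": 0,"turn": 0},
    {"fingers": 0.9,"dx": 0,"dy": 0,"dz": 0,"turn": 0},
  ],
)

```text
clock: 26.93
position: [0.532, -0.3114, 0.0587]
ee_rot: [0.016, 0.789, 0.615, 0.007]
contact_force: [-1.2, -0.4, -1.4]
width: 0.0147
```

play_rows(
  series=[
    {"fingers": 0.9,"dx": -5,"dy": 7,"dz": 0,"turn": 0},
    {"fingers": 0.9,"dx": -7,"dy": 6,"dz": 0,"turn": 0},
    {"fingers": 0.9,"dx": -8,"dy": 4,"dz": 0,"turn": 0},
    {"fingers": 0.9,"dx": -8,"dy": 3,"dz": 0,"turn": 0},
    {"fingers": 0.9,"dx": 0,"dy": 0,"dz": 0,"turn": 0},
  ],
)

```text
clock: 27.35
position: [0.5064, -0.2948, 0.0591]
ee_rot: [0.022, 0.788, 0.615, 0.007]
contact_force: [-2.4, -3.0, -3.4]
width: 0.0147
```

play_rows(
  series=[
    {"fingers": 0.9,"dx": -5,"dy": 1,"dz": 0,"turn": 0},
    {"fingers": 0.9,"dx": -5,"dy": 1,"dz": 0,"turn": 0},
    {"fingers": 0.9,"dx": -5,"dy": 1,"dz": 0,"turn": 0},
  ],
)

```text
clock: 27.6
position: [0.5035, -0.2942, 0.0595]
ee_rot: [0.033, 0.79, 0.612, 0.016]
contact_force: [14.9, -2.7, -15.7]
width: 0.0148
```

play_rows(
  series=[
    {"fingers": 0.9,"dx": 0,"dy": 0,"dz": 0,"turn": 0},
    {"fingers": 0.2,"dx": 0,"dy": 0,"dz": 0,"turn": 0},
    {"fingers": 0.2,"dx": 0,"dy": 0,"dz": 0,"turn": 0},
    {"fingers": 0.2,"dx": 0,"dy": 0,"dz": 0,"turn": 0},
    {"fingers": 0.2,"dx": 0,"dy": 0,"dz": 10,"turn": 0},
    {"fingers": 0.2,"dx": 0,"dy": 0,"dz": 20,"turn": 0},
    {"fingers": 0.2,"dx": 0,"dy": 0,"dz": 25,"turn": 0},
    {"fingers": 0.2,"dx": 0,"dy": 0,"dz": 25,"turn": 0},
    {"fingers": 0.2,"dx": -6,"dy": 5,"dz": 20,"turn": 0},
    {"fingers": 0.2,"dx": -6,"dy": 5,"dz": 10,"turn": 0},
    {"fingers": 0.2,"dx": 0,"dy": 0,"dz": 0,"turn": 0},
    {"fingers": 0.2,"dx": 0,"dy": 0,"dz": 0,"turn": 0},
  ],
)

```text
clock: 28.6
position: [0.4832, -0.2762, 0.1735]
ee_rot: [0.023, 0.792, 0.61, 0.016]
contact_force: [-0.1, -0.3, 0.1]
width: 0.0339
```

```bash
cat > chk.py <<'E'
from h import *
s=get_state(); stat(s); w=get_image("wrist"); t=get_image("top"); b=get_image("scene")
q=(506.5,-265.8,-.256); c,n=np.cos(q[2]),np.sin(q[2]); M=np.array([[c,-n],[n,c]])
for nm,im,st in(("wrist",w,s),("top",t,None),("scene",b,None)):
 for l,z in(("tbolt",.026),("keeper",.037),("keeper_knob",.037)):
  for d in masks_of(im,l)[:2]:
   T=(outline(d["region"],im,z,st)*1000-q[:2])@M
   if np.abs(T.mean(0)).max()<150:
    A=cv2.minAreaRect(T.astype(np.float32)); print(nm,l,round(d["p"],2),np.round(d["xy"]),"x",T[:,0].min().round(1),T[:,0].max().round(1),"y",T[:,1].min().round(1),T[:,1].max().round(1),"rect",np.round(A[0],0),np.round(A[1],0),round(A[2],1))
   if nm=="wrist" and l.startswith("keeper"):
    for y in range(-76,26,10):
     k=T[np.abs(T[:,1]-y)<1.5]
     if len(k): print("  y",y,k[:,0].min().round(1),k[:,0].max().round(1))
   if nm=="wrist" and l=="tbolt":
    for x in range(-50,54,8):
     k=T[np.abs(T[:,0]-x)<2]
     if len(k): print("  x",x,k[:,1].min().round(1),k[:,1].max().round(1))
for l in("hookbolt","roundbolt","plainbolt"):
 print(l,[(np.round(d["xy"]),round(d["p"],2)) for d in masks_of(b,l)][:1])
E
python3 chk.py
```

```text
28.6 [ 0.4832 -0.2762  0.1735] yaw 1.3136 w 0.0339 [-0.1 -0.3  0.1] qd 0.027
wrist tbolt 0.79 [296. 189.] x -50.6 0.3 y -18.3 18.0 rect [-25.  -0.] [36. 51.] 90.0
  x -50 -17.4 16.6
  x -42 -18.3 17.9
  x -34 -18.3 17.3
  x -26 -11.9 9.4
  x -18 -10.9 8.7
  x -10 -10.0 8.9
  x -2 -9.9 9.2
wrist keeper 0.6 [260. 218.] x -9.0 26.7 y -91.9 17.1 rect [ 10. -37.] [109.  33.] 86.8
  y -76 -9.0 19.3
  y -66 -5.1 13.1
  y -56 -3.1 13.1
  y -46 -4.1 13.1
  y -36 -4.1 25.7
  y -26 -3.1 25.7
  y -16 -3.1 13.1
  y -6 -3.1 13.1
  y 4 -4.1 13.1
  y 14 -4.1 13.1
wrist keeper_knob 0.86 [258. 218.] x -10.0 26.7 y -91.6 17.1 rect [  9. -37.] [109.  34.] 86.3
  y -76 -10.0 19.3
  y -66 -5.1 13.1
  y -56 -4.1 13.1
  y -46 -4.1 13.1
  y -36 -4.1 25.7
  y -26 -4.1 26.7
  y -16 -4.1 13.1
  y -6 -4.1 13.1
  y 4 -4.1 13.1
  y 14 -4.1 13.1
wrist keeper_knob 0.53 [297. 187.] x -53.0 -4.1 y -18.2 16.6 rect [-28.  -0.] [49. 35.] 2.0
  y -16 -52.1 -33.5
  y -6 -52.1 -4.1
  y 4 -52.1 -5.1
  y 14 -53.0 -33.5
top keeper 0.57 [360. 249.] x -0.0 12.0 y -22.6 15.9 rect [ 7. -3.] [38. 12.] 85.4
top keeper_knob 0.51 [356. 251.] x 2.1 12.7 y -17.6 15.9 rect [ 7. -1.] [34.  9.] 85.4
scene keeper 0.64 [249. 152.] x -15.6 22.3 y -93.8 26.0 rect [  2. -34.] [ 37. 120.] 2.7
scene keeper_knob 0.52 [248. 151.] x -15.6 17.8 y -93.8 24.5 rect [  1. -35.] [ 33. 118.] 0.7
hookbolt [(array([420., 256.]), 0.53)]
roundbolt [(array([395., 236.]), 0.75)]
plainbolt [(array([250., 158.]), 0.27)]
```

```bash
python3 -c "
from rig import *
print(sign_off())"
```

```text
the job is handed in; nothing more can be done
None
```

The job is done and handed in at about 29 s of the 72 s allowed. I drew the T-bolt out of its bin by its ears, tipped it flat onto the black mat and let go. I then took it again across the shank, laid it in the nest with its head towards the robot and let go. Last, I swung the keeper across the bolt until it pushed back with about 15 N at its stop.

**Last checks, from the wrist camera in the nest's frame:**
- **Bolt:** before the keeper was closed it spanned x from -49.5 to 52 mm and y about -11 to 9 mm along the shank, so it lies flat between the guide blocks. After closing, the head end reads -50.6 mm and the ears about ±18 mm.
- **Keeper:** the bar runs evenly at x from -4 to 13 mm over its whole length, which is square across the shank.
- **Robot:** clear of everything, with no force on the tool.

**Checks that failed or disagreed:**
- The first wrist measurement of the rack was about 8 mm off and was redone.
- The networks missed the bolt on the mat, so I measured it by pixel instead.
- Two fits of the nest position differed by about 2 mm, and a profile across the guide blocks settled it.
- No clear contact force showed when the bolt reached the seat. That it is down rests on the height it stopped at and on the images.
- The picture limit was used up, so the final state was checked by measurement only.
- In the final check the networks found the hook and round bolts where they were, with only a weak, misplaced reading for the plain bolt. It was last seen in its bin in an earlier picture.

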